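# Seat an air cylinder in the V-block and clamp it

## Task

Set up the larger air cylinder for assembly: take it from its rest, lay it in the V-block on the open side of the clamp bridge with its flat tail towards the back stop but still well short of it, and let go. Then push it gently along the V by its nose, sliding it under the bridge until it lies on both flanks and its tail is hard against the back stop. Finally turn the clamp's T-handle clockwise until the indicator tab stands clearly out of its housing under the bridge, leave everything so, and do not disturb the other things on the bench.

Things in the scene. Friction and masses are not known exactly. Their poses are not given: they have to be found in the camera images.
- fixture: Fixture fixed to the table: base plate 170 x 110 x 8 mm with a low steel V-block 145 mm long, back stop, and bridge with screw clamp. Origin: on the table under the V, 60 mm before the stop; +x runs along the V to the stop, +y left, z up. The V opens upwards and at x = -85 mm. The bridge crosses it at x = 24 to 46 mm (posts at y = +-36 to 48, beam 96 to 110 mm high), so things are laid in before it and slid under it.
- flank_left: left (+y) flank of the 90 degree V, a 145 x 21 mm steel face rising from the V's bottom line (12 mm above the table) to its upper edge (28 mm above the table, y = 16 mm). Beside the barrel, beyond y = 20 mm, the block is at most 25 mm high, so fingertips holding the cylinder in the V must stay above that. Frame coincides with the fixture's
- flank_right: right (-y) flank of the V, its mirror image; frame coincides with the fixture's
- back_stop: steel plate 12 x 50 mm, top 50 mm above the table, that closes the +x end of the V; frame coincides with the fixture's
- stop_face (a point): point on the stop's working face (x = 60 mm of the fixture) where the axis of a seated cylinder meets it, 40.3 mm above the table; axes as the fixture's
- handle_grip (a point): centre of the clamp's T-handle bar, on the screw's upright axis, 35 mm along +x from the fixture's origin, 134 mm above the table. Black bar 56 mm long, 14 mm wide, 18 mm tall (125 to 143 mm above the table) on a 14 mm steel neck; it stays at this height as it turns. The point's axes are the fixture's and do not turn with the bar.
- clamp_handle (a joint): turn of the T-handle, rad, 0 to 3.3 (end of travel), growing clockwise seen from above, which tightens. At 0 the bar lies along the fixture's x axis; at q it is turned clockwise by q. It stays where it is left (0.14 N m friction). It lowers the pad 5 mm per rad; the pad meets a cylinder under it at about 1.8 rad.
- clamp_pad: black pad 22 mm across under the bridge, on the screw's axis, that presses on the cylinder from above; 9 mm above a seated cylinder when the handle is at 0
- tab (a joint): how far the indicator tab stands out of its housing, m. 0: drawn in, only its end shows; it stays so until the pad presses with about 10 N, then springs out 7.5 mm per rad of further turning, to 12 mm at most; clearly out is more than 6 mm (handle at about 2.75 rad or more)
- tab_end (a point): end face of the indicator tab, a brass tongue 12 mm wide and 6 mm thick that comes out towards the stop (+x) from the small aluminium housing under the bridge beam; 87 mm above the table at handle 0, sinking with the pad by 5 mm per rad
- cylinder: The larger of two round air cylinders (loose, 0.15 to 0.31 kg): aluminium barrel 40 mm in diameter, 130 mm long, dark end caps; one end flat (tail), the other with a steel nose 20 mm in diameter, 16 mm long. Lies in a grey rest (base 6 mm thick; lips up to 14 mm above the table, the middle 80 mm free for fingers). Origin on the barrel's skin half-way along; +x points to the tail. It can roll.
- cylinder_center (a point): middle of the barrel, on its axis: 26 mm above the table in the rest, 40.3 mm in the V
- cylinder_tail (a point): centre of the flat tail face, 65 mm from the middle along +x
- cylinder_nose (a point): centre of the nose's end face, 81 mm from the middle along -x. Sliding the cylinder along the V takes a push of some 4 to 18 N on it
- small_cylinder_center (a point): bystander: centre of the smaller air cylinder, 26 mm in diameter, 85 mm long, in its own grey rest
- valve: bystander: aluminium valve with black coil, 74 x 26 x 46 mm
- screwdriver_grip (a point): bystander: grip of a black screwdriver
- wrench_grip (a point): bystander: grip of a steel wrench
- mouse: bystander: black computer mouse 100 x 58 x 31 mm
- tee: bystander: brass and steel tee fitting 48 mm long, 20 mm tall
- can: bystander: plain aluminium drinks can, 66 mm across, 150 mm tall
Not all that is in view belongs to the job. Leave any orange look-alike of the cylinder alone.

How it is judged:
On the way, in this order (a step that is already met when the one before it is completed fails the run):
1. the cylinder lies let go in the V, tail towards the stop and at least 12 mm short of it (y of cylinder_tail in the frame of fixture between -0.003 and 0.003 m and z of cylinder_tail in the frame of fixture between 0.03728 and 0.04328 m and y of cylinder_nose in the frame of fixture between -0.003 and 0.003 m and z of cylinder_nose in the frame of fixture between 0.03728 and 0.04328 m and contact force between cylinder and flank_left above 0.2 N and contact force between cylinder and flank_right above 0.2 N and x of cylinder_tail in the frame of fixture between -0.015 and 0.048 m and contact force between the fingers and cylinder below 0.05 N), for 0.2 s.
2. the cylinder is pushed home: it bears on both flanks and its tail is within 1.5 mm of the back stop (y of cylinder_tail in the frame of fixture between -0.002 and 0.002 m and z of cylinder_tail in the frame of fixture between 0.03828 and 0.04228 m and y of cylinder_nose in the frame of fixture between -0.002 and 0.002 m and z of cylinder_nose in the frame of fixture between 0.03828 and 0.04228 m and contact force between cylinder and flank_left above 0.2 N and contact force between cylinder and flank_right above 0.2 N and x of cylinder_tail in the frame of fixture between 0.0585 and 0.062 m), for 0.1 s.
3. the clamp is tightened until the tab stands out more than 6 mm (x of cylinder_tail in the frame of fixture between 0.0585 and 0.062 m and value of joint tab above 0.006 m), for 0.2 s.
At the end, for the whole second after the job is handed in: The cylinder rests still in the V, its axis within 2 mm of the seated line at both ends and bearing on both flanks, its tail within 1.5 mm of the back stop, clamped by the pad with the indicator tab out more than 6 mm (all of step 3 and y of cylinder_tail in the frame of fixture between -0.002 and 0.002 m and z of cylinder_tail in the frame of fixture between 0.03828 and 0.04228 m and y of cylinder_nose in the frame of fixture between -0.002 and 0.002 m and z of cylinder_nose in the frame of fixture between 0.03828 and 0.04228 m and contact force between cylinder and flank_left above 1 N and contact force between cylinder and flank_right above 1 N and contact force between cylinder and clamp_pad above 5 N and linear speed of cylinder below 0.01 m/s); the robot touches nothing.
It fails at once if the cylinder is rammed against the back stop (over 60 N) (contact force between cylinder and back_stop above 60 N).
It fails at once if another thing on the bench is moved by more than 25 mm (distance of any of small_cylinder_center, valve, screwdriver_grip, wrench_grip, mouse, tee, can from where it was at the start of the episode above 0.025 m).
It also fails if it takes over 64 s, if anything falls off the work surface, if the arm or the gripper's body presses on something with over 40 N, if the wrist force passes 120 N, or if a joint passes its speed limit or range.

## Robot

A 6-joint arm with a two-finger parallel gripper is mounted at the origin on the work surface. World frame = base frame: x ahead of the robot, y to its left, z up, the work surface at z = 0. Lengths are in m, angles in rad, forces in N, time in s.
With the tool pointing down it reaches from about 0.35 to 0.975 m from the base axis. Payload 4.9 kg.
Tool frame: the origin (TCP) lies midway between the tips of the shut fingers; the grasp point (between the pads) lies 19 mm behind it; z points along the fingers, y is the direction in which the jaws open and shut (so a half turn about z gives the same grasp; the last joint's range is limited). The gripper opens to 85 mm and grips with 20 to 120 N. Pads are 22 mm wide; open, the fingers measure 114 mm over their backs; the gripper's body (76 mm by 85 mm) begins 54 mm behind the grasp point. The pads swing forward as they close: fully open they stand 13 mm farther back than shut.
Start: joints at [-1.342, 0.053, 1.613, -0, 1.476, -0.119], TCP at [0.213, -0.588, 0.208] pointing down, gripper open.
Joint ranges: [-3.01, 3.01], [-1.01, 2.22], [0.06, 2.58], [-1.02, 4.17], [0.09, 2.62], [-3.14, 3.14]. Speed limits (rad/s): [2.57, 2.57, 3.14, 3.14, 3.14, 3.14].

## Interface

Orientations are given as a unit quaternion [w, x, y, z].
In Python, from plant import state, grab_frame, camera_info, job_done, cut_out gives the robot as it stands.
- The arm moves only by the tool step_arm, never from a script. Its argument "moves" is a list of rows, each a list of 7 numbers: the shift along the tool's x, y, z in m, then the turn, a rotation vector about the tool's x, y, z in rad, then the finger opening in m, from 0 to 0.0854. A call has 1 to 8 rows; each row shifts and turns the commanded pose from where the row before left it, along the tool's axes as they then stand; what a row does not reach is not made up. A row lasts 1/10 s, in which the tool goes at most 50 mm and 8.59 degrees, less where a joint would pass 70% of its speed; a pose out of reach is approached as far as the arm can. A call is refused whole if a number of a shift passes 0.05 or a number of a turn 0.15, either way. A call with a gripper value outside its range is refused whole. The fingers move at their own pace and stop on an object; the grip force is fixed at half the most. Time passes only in rows, so rows that do not move let the fingers close. It gives the time, the measured TCP pose, the force and the opening at its end, in the units of the state.
- state(): the state, without advancing time (a new reading comes with each control period).
- grab_frame(name): name is "side" or "top" or "wrist"; returns (picture, depth): 400x640x3 uint8, red, green, blue; 400x640 float32, m along the optical axis (not along the pixel's ray), 0 where there is no reading.
- camera_info(name): a dict with "intrinsics" (3x3 intrinsics, pixels), "world_from_camera" (4x4, takes a point from camera to world coordinates). Camera axes: x right, y down, z forward; pixel columns grow to the right and rows downward; lengths in m; the calibration is good to about 2 mm. A picture is of the moment at which its call begins: read the wrist's pose just before it. camera_info takes no time and is no camera call; for the wrist camera it gives the pose at the moment of the call.
- job_done(): hands the job in, once; it reports no verdict.
Trained networks look in the newest picture that a camera, given by its name, has taken for a name from the list of things; names that differ only in an ending like _2 or _b are one class to them, and where a whole thing is asked for, a point or a joint stands for the part that bears it (a point fixed in the world has none). Each returns a list of dicts, best first, with "conf" (0 to 1); they miss things now and then, are a little off and sometimes report something else, mostly with a low value. They report only what shows in the picture. A call takes as long as a camera call. They do not tell look-alikes from the thing itself.
- cut_out(camera, query): "mask" (400x640 bool, what is visible of it) and "point" ([column, row] in pixels, amid what is visible of it).
The state is a dict: "time": time; "joint_pos": joint angles; "joint_vel": joint speeds; "joint_efforts": joint torques, N m; "tool_pos": TCP position; "tool_rot": TCP orientation; "contact_force": force on the tool from outside, world axes, zero at the start; "ft_torque": the same for the moment, N m; "gripper_width": opening from 0.0 (shut) to 1.0 (fully open).
Only numpy, scipy, OpenCV 4.12 (cv2) and the standard library are available. Lean on these libraries where they do the work, as an engineer would, in place of code of your own. Each camera call takes 0.05 s, during which the arm holds its last target.

## Working session

There is one attempt and no reset: what is moved stays moved. The work goes in short steps, Python scripts to look and compute and a tool call to move; the robot and the scene stay as the last step left them, time stands still between calls to the robot, and variables do not carry over. Pictures are saved under pics/ and viewed, and the job is handed in when it is done.

Besides the shell and the picture viewer there is one more tool, called after "Call:" as name([rows], argument=value, ...), one row to a line, values as JSON. step_arm: Moves the arm, as the interface text tells. Its arguments: {"type":"object","properties":{"moves":{"type":"array"}},"required":["moves"]}

```bash
ls; mkdir -p pics; cat > h.py <<'E'
import numpy as np, cv2
from plant import *
from scipy.spatial.transform import Rotation as R
def save(img,n): cv2.imwrite('pics/'+n+'.png',cv2.cvtColor(img,cv2.COLOR_RGB2BGR))
def pts(depth,info,mask=None):
    K=np.array(info['intrinsics']);T=np.array(info['world_from_camera'])
    m=depth>0
    if mask is not None:m&=mask
    v,u=np.nonzero(m);z=depth[v,u]
    p=np.stack([(u-K[0,2])*z/K[0,0],(v-K[1,2])*z/K[1,1],z],1)
    return p@T[:3,:3].T+T[:3,3],u,v
def proj(P,info):
    K=np.array(info['intrinsics']);T=np.linalg.inv(np.array(info['world_from_camera']))
    c=np.atleast_2d(P)@T[:3,:3].T+T[:3,3];q=c@K.T
    return q[:,:2]/q[:,2:]
E
python3 - <<'E'
from h import *
print(state())
for n in('top','side'):
    i,d=grab_frame(n);save(i,n+'0');np.savez(n+'0.npz',i=i,d=d,**camera_info(n))
    print(n,camera_info(n))
    for q in('cylinder','fixture','clamp_handle'):
        for r in cut_out(n,q)[:4]:print(q,r['conf'],r['point'],r['mask'].sum())
print(state()['time'])
E
```

```text
pics
{'time': 0.0, 'joint_pos': array([-1.34198557e+00,  5.33667103e-02,  1.61428852e+00, -2.07148045e-05,
        1.47604375e+00, -1.19002159e-01]), 'joint_vel': array([ 0.00026303, -0.00138644, -0.00026918, -0.0004685 , -0.00182585,
        0.00048297]), 'joint_efforts': array([ 4.47955235e-04, -3.93677759e+01, -3.70177674e+01, -1.52782955e-04,
        6.98031407e-03,  4.09491108e-08]), 'tool_pos': array([ 0.21286364, -0.58690737,  0.20626026]), 'tool_rot': array([-1.05101040e-03,  9.84915627e-01,  1.73032072e-01, -6.80885051e-05]), 'contact_force': array([-0.41277637,  0.10514953, -0.29042431]), 'ft_torque': array([-0.00646223, -0.04855521, -0.03706757]), 'gripper_width': 0.9999950398271344}
top {'intrinsics': array([[492.96715636,   0.        , 324.02272176],
       [  0.        , 492.96715636, 193.43089531],
       [  0.        ,   0.        ,   1.        ]]), 'world_from_camera': array([[-0.01939179, -0.99044019,  0.13657301,  0.40151507],
       [-0.99956885,  0.02221748,  0.01919607, -0.06182842],
       [-0.02204686, -0.13614188, -0.990444  ,  1.27189779],
       [ 0.       
[... 189 characters left out ...]
 [363.2, 175.1] 2944
fixture 0.18 [261.4, 157.7] 314
clamp_handle 0.52 [371.1, 147.9] 132
side {'intrinsics': array([[462.20526202,   0.        , 330.536435  ],
       [  0.        , 462.20526202, 204.3591026 ],
       [  0.        ,   0.        ,   1.        ]]), 'world_from_camera': array([[-0.76604037, -0.50220193,  0.40121736,  0.05766757],
       [-0.64273072,  0.60708693, -0.46727154,  0.55616194],
       [-0.00890914, -0.61582358, -0.7878337 ,  1.09866528],
       [ 0.        ,  0.        ,  0.        ,  1.        ]])}
cylinder 0.82 [407.3, 245.0] 513
cylinder 0.75 [291.7, 272.4] 774
cylinder 0.74 [252.5, 196.5] 575
cylinder 0.62 [338.5, 345.4] 960
fixture 0.97 [336.0, 192.8] 2194
0.4
```

View pics/top0.png

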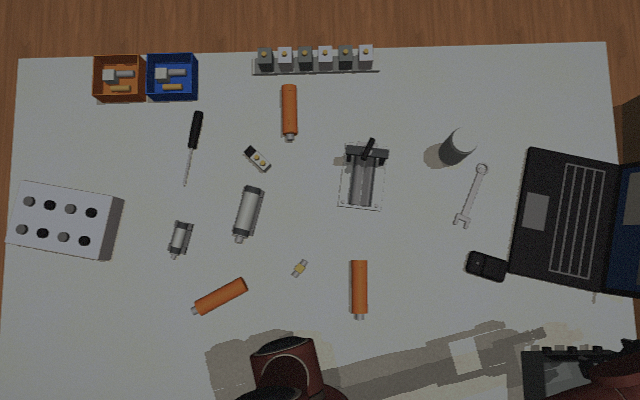

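View pics/side0.png

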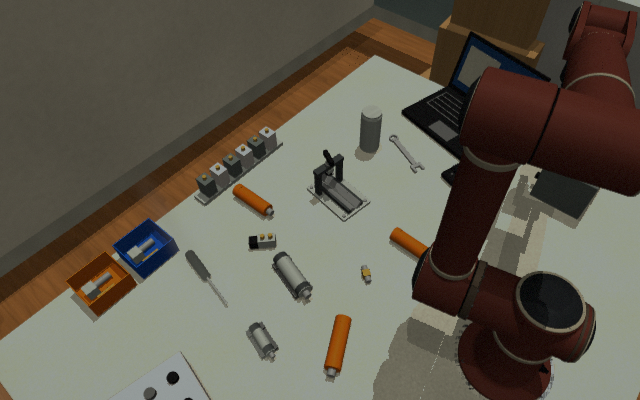

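The top view shows the grey cylinder at about (247,213), with its nose towards the robot at (240,240) and its tail at (253,188). The fixture is at (362,175), with its bridge and stop at the far end. The three other "cylinder" hits are the orange decoys. Next I'll work out metric poses.

```bash
python3 - <<'E'
from h import *
z=np.load('top0.npz');i=z['i'];d=z['d'];P,u,v=pts(d,z)
def crop(i,c,r,w,h,n,s=6):
    save(cv2.resize(i[r:r+h,c:c+w],None,fx=s,fy=s,interpolation=cv2.INTER_CUBIC),n)
crop(i,315,125,90,95,'fx')
crop(i,215,170,70,90,'cy')
zs=np.load('side0.npz')
crop(zs['i'],295,140,90,90,'fxs')
for c,r in [(248,212),(240,240),(238,236),(243,232),(252,190),(346,150),(382,155),(371,148),(362,175),(362,190),(362,200),(350,175),(374,175),(345,205),(380,207),(300,200),(457,147)]:
    m=(u==c)&(v==r);print(c,r,P[m].round(4))
E
```

```text
248 212 [[0.5277 0.1532 0.0473]]
240 240 [[0.4589 0.1758 0.0326]]
238 236 [[0.4688 0.1798 0.038 ]]
243 232 [[0.4781 0.1661 0.0445]]
252 190 [[0.5836 0.1436 0.0445]]
346 150 [[ 0.6659 -0.0942  0.1106]]
382 155 [[ 0.6516 -0.1802  0.1105]]
371 148 [[ 0.6622 -0.1519  0.1415]]
362 175 [[ 0.6201 -0.1363  0.0181]]
362 190 [[ 0.5817 -0.1354  0.0137]]
362 200 [[ 0.5557 -0.1346  0.0147]]
350 175 [[ 0.622  -0.1057  0.0116]]
374 175 [[ 0.6193 -0.1671  0.0187]]
345 205 [[ 0.5444 -0.0908  0.009 ]]
380 207 [[ 0.5372 -0.1805  0.0093]]
300 200 [[ 5.611e-01  2.570e-02 -2.000e-04]]
457 147 [[ 0.6579 -0.35    0.1495]]
```

View pics/fx.png

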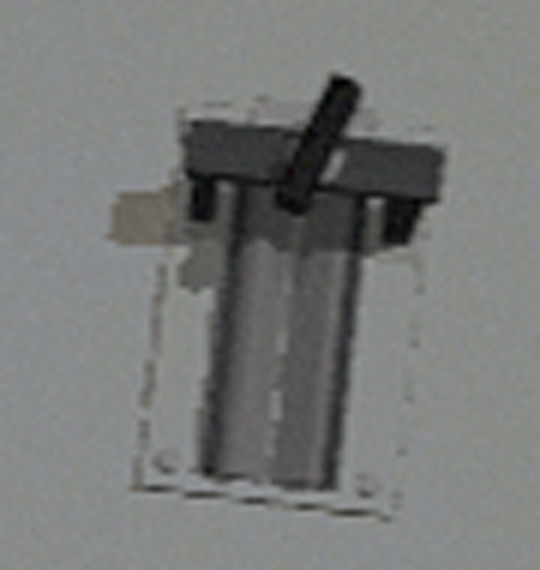

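View pics/cy.png

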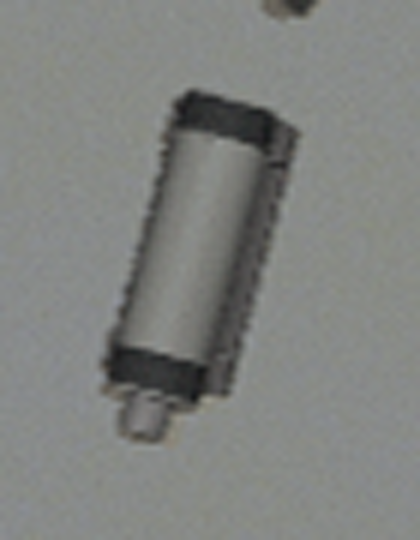

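View pics/fxs.png

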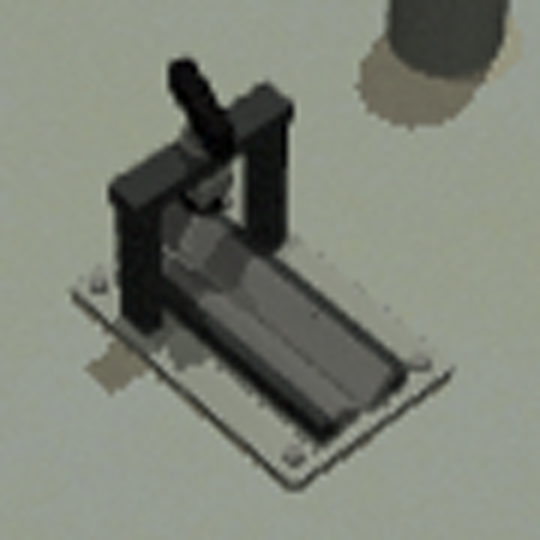

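```bash
cat > fit.py <<'E'
from h import *
from scipy.optimize import least_squares
def cyl_fit(P,x0):
    # axis: (x,y) centre, yaw; z .026 fixed radius .02
    def res(p):
        c=np.array([p[0],p[1],p[2]]);a=np.array([np.cos(p[3]),np.sin(p[3]),0])
        q=P-c;t=q@a;return np.linalg.norm(q-np.outer(t,a),axis=1)-.02
    s=least_squares(res,x0,loss='soft_l1',f_scale=.001)
    return s.x,np.sqrt(np.mean(s.fun**2))
def analyse(d,info,ctr,yaw):
    P,u,v=pts(d,info)
    m=(np.hypot(P[:,0]-ctr[0],P[:,1]-ctr[1])<.12)&(P[:,2]>.024)
    a=np.array([np.cos(yaw),np.sin(yaw)]);n=np.array([-a[1],a[0]])
    q=P[:,:2]-ctr
    m&=(abs(q@n)<.03)
    b=m&(abs(q@a)<.055)
    x,r=cyl_fit(P[b],[*ctr,.026,yaw])
    a=np.array([np.cos(x[3]),np.sin(x[3])]);n=np.array([-a[1],a[0]]);q=P[:,:2]-x[:2]
    w=m&(abs(q@n)<.012)&(abs(P[:,2]-.036)<.014); t=q[w]@a
    wn=w&(abs(q@n)<.006)
    return x,r,b.sum(),np.sort(t)[[0,1,2,3,-3,-2,-1]],(P[w][:,2][np.argsort(t)])[[0,-1]]
E
python3 - <<'E'
from fit import *
for n in('top','side'):
    z=np.load(n+'0.npz')
    x,r,k,t,zz=analyse(z['d'],z,np.array([.525,.155]),-.25)
    print(n,x.round(4),r,k,t.round(4),zz.round(3))
    P,u,v=pts(z['d'],z)
    m=(abs(P[:,2]-.110)<.003)&(np.hypot(P[:,0]-.655,P[:,1]+.137)<.08)
    Q=P[m][:,:2];rc=cv2.minAreaRect(Q.astype(np.float32)*1000);print('beam',rc,m.sum(),Q.mean(0))
    m=(P[:,2]>.118)&(P[:,2]<.15)&(np.hypot(P[:,0]-.655,P[:,1]+.137)<.06)
    Q=P[m];c,s,vt=np.linalg.svd(Q[:,:2]-Q[:,:2].mean(0));print('bar',m.sum(),Q.mean(0).round(4),vt[0],np.degrees(np.arctan2(vt[0,1],vt[0,0])), 'rect',cv2.minAreaRect(Q[:,:2].astype(np.float32)*1000))
    m=(P[:,2]>.0235)&(P[:,2]<.032)&(np.hypot(P[:,0]-.6,P[:,1]+.137)<.12)
    print('edge',m.sum())
    m=(P[:,2]>.005)&(P[:,2]<.05)&(np.hypot(P[:,0]-.6,P[:,1]+.137)<.12)
    print('base',cv2.minAreaRect(P[m][:,:2].astype(np.float32)*1000))
i,d=grab_frame('wrist');save(i,'w0')
E
```

```text
top [ 0.4422  0.1847  0.0267 -0.2718] 0.0019303373708825927 685 [0.0137 0.0137 0.0143 0.0143 0.1592 0.2061 0.2073] [0.041 0.032]
beam ((661.1831665039062, -144.9820556640625), (102.39630126953125, 22.774154663085938), 82.03018188476562) 264 [ 0.66115844 -0.14610069]
bar 148 [ 0.6609 -0.1449  0.1428] [-0.88910734  0.45769875] 152.7612885539617 rect ((661.9583740234375, -145.16268920898438), (13.816536903381348, 56.488311767578125), 62.40610122680664)
edge 544
base ((600.7775268554688, -137.152587890625), (236.8392333984375, 231.09207153320312), 48.548728942871094)
side [-0.2107  0.3659  0.0266 -0.2655] 0.0017509622562648247 544 [0.6901 0.6904 0.6908 0.6909 0.8829 0.8832 0.8848] [0.027 0.028]
beam ((663.1656494140625, -139.65264892578125), (103.2375259399414, 23.96763801574707), 81.7168960571289) 132 [ 0.66243259 -0.13480427]
bar 104 [ 0.6601 -0.1372  0.14  ] [-0.89485996  0.446347  ] 153.49044810569302 rect ((662.4212036132812, -139.65895080566406), (13.971848487854004, 57.35078430175781), 60.527008056640625)
edge 359
base ((597.3621826171875, -134.1510467529297), (232.96713256835938, 212.62252807617188), 76.22755432128906)
```

View pics/w0.png

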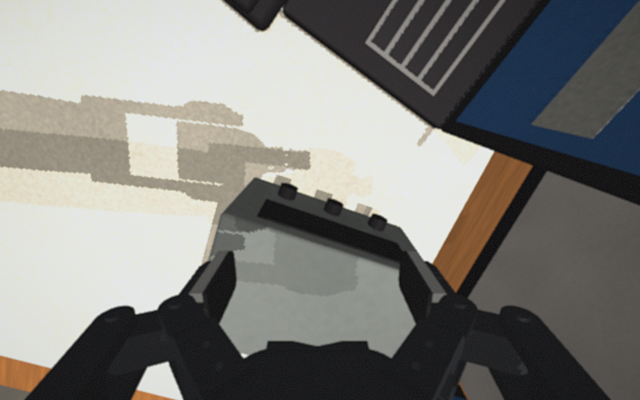

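```bash
cat >> h.py <<'E'
def yaw(): 
    s=state();r=R.from_quat(np.roll(s['tool_rot'],-1)).as_matrix();return np.arctan2(r[1,0],r[0,0])
def plan(x,y,z,psi=None):
    s=state();r=R.from_quat(np.roll(s['tool_rot'],-1)).as_matrix()
    d=r.T@(np.array([x,y,z])-s['tool_pos']);w=yaw()
    print('t',round(s['time'],2),'pos',s['tool_pos'].round(4),'yaw',round(w,4),'tilt',r[:,2].round(4),'J',s['joint_pos'].round(3),'F',s['contact_force'].round(1))
    print('tool shift',d.round(4),'norm',np.linalg.norm(d).round(4))
    if psi is not None:
        a=(w-psi+np.pi)%(2*np.pi)-np.pi;print('turn z',round(a,4))
E
python3 - <<'E'
from h import *
plan(.533,.161,.25,2.87)
s=state();r=R.from_quat(np.roll(s['tool_rot'],-1)).as_matrix()
ci=camera_info('wrist');T=ci['world_from_camera']
print('cam in tool',(r.T@(T[:3,3]-s['tool_pos'])).round(4));print((r.T@T[:3,:3]).round(3));print(ci['intrinsics'])
E
```

```text
t 0.45 pos [ 0.213  -0.5875  0.2074] yaw 0.3479 tilt [-0.e+00  2.e-04 -1.e+00] J [-1.342  0.053  1.613  0.     1.476 -0.119] F [-0.4 -0.4 -0.1]
tool shift [ 0.556  -0.5946 -0.0425] norm 0.8151
turn z -2.5221
cam in tool [ 0.0788 -0.0013 -0.1673]
[[-0.    -0.951 -0.308]
 [ 1.    -0.     0.   ]
 [-0.    -0.308  0.951]]
[[282.95865456   0.         317.07887844]
 [  0.         282.95865456 198.09716591]
 [  0.           0.           1.        ]]
```

Call:
step_arm([
  [0.031,-0.033,-0.008,0,0,0,0.085],
  [0.031,-0.033,-0.008,0,0,0,0.085],
  [0.031,-0.033,-0.008,0,0,0,0.085],
  [0.031,-0.033,-0.008,0,0,0,0.085],
  [0.031,-0.033,-0.008,0,0,0,0.085],
  [0.031,-0.033,-0.008,0,0,0,0.085],
  [0.031,-0.033,0,0,0,0,0.085],
  [0.031,-0.033,0,0,0,0,0.085],
])

```text
time: 1.25
tool_pos: [0.3567, -0.2534, 0.2563]
tool_rot: [0.001, 0.985, 0.173, 0.001]
contact_force: [1.7, -0.1, 0.3]
gripper_width: 0.993
```

Call:
step_arm([
  [0.031,-0.033,0,0,0,0,0.085],
  [0.031,-0.033,0,0,0,0,0.085],
  [0.031,-0.033,0,0,0,0,0.085],
  [0.031,-0.033,0,0,0,0,0.085],
  [0.031,-0.033,0,0,0,0,0.085],
  [0.031,-0.033,0,0,0,0,0.085],
  [0.031,-0.033,0,0,0,0,0.085],
  [0.031,-0.033,0,0,0,0,0.085],
])

```text
time: 2.05
tool_pos: [0.4998, 0.0799, 0.2558]
tool_rot: [0.0, 0.985, 0.173, 0.0]
contact_force: [0.6, -1.8, 0.1]
gripper_width: 0.992
```

Call:
step_arm([
  [0,0,0,0,0,-0.148,0.085],
  [0,0,0,0,0,-0.148,0.085],
  [0,0,0,0,0,-0.148,0.085],
  [0,0,0,0,0,-0.148,0.085],
  [0,0,0,0,0,-0.148,0.085],
  [0,0,0,0,0,-0.148,0.085],
  [0,0,0,0,0,-0.148,0.085],
  [0,0,0,0,0,-0.148,0.085],
])

```text
time: 2.85
tool_pos: [0.4994, 0.0779, 0.2556]
tool_rot: [0.0, 0.719, 0.695, 0.0]
contact_force: [-0.3, 0.6, -0.1]
gripper_width: 0.993
```

Call:
step_arm([
  [0,0,0,0,0,-0.148,0.085],
  [0,0,0,0,0,-0.148,0.085],
  [0,0,0,0,0,-0.148,0.085],
  [0,0,0,0,0,-0.148,0.085],
  [0,0,0,0,0,-0.148,0.085],
  [0,0,0,0,0,-0.148,0.085],
  [0,0,0,0,0,-0.148,0.085],
  [0,0,0,0,0,-0.148,0.085],
])

```text
time: 3.65
tool_pos: [0.4994, 0.0779, 0.2556]
tool_rot: [0.0, 0.208, 0.978, 0.0]
contact_force: [0.8, 0.5, 0.4]
gripper_width: 0.994
```

```bash
python3 - <<'E'
from h import *
plan(.533,.161,.25,2.87)
E
```

```text
t 3.65 pos [0.4994 0.0779 0.2556] yaw 2.722 tilt [ 3.e-04 -0.e+00 -1.e+00] J [ 0.007 -0.263  1.826 -0.     1.579 -1.144] F [0.8 0.5 0.4]
tool shift [0.0031 0.0896 0.0056] norm 0.0898
turn z -0.148
```

Call:
step_arm([
  [0.001,0.03,0.002,0,0,0,0.085],
  [0.001,0.03,0.002,0,0,0,0.085],
  [0.001,0.03,0.002,0,0,0,0.085],
  [0,0,0,0,0,-0.148,0.085],
  [0,0,0,0,0,0,0.085],
])

```text
time: 4.15
tool_pos: [0.5338, 0.1617, 0.2493]
tool_rot: [-0.0, 0.138, 0.99, -0.0]
contact_force: [-0.5, -0.6, 0.5]
gripper_width: 0.999
```

```bash
python3 - <<'E'
from fit import *
plan(.533,.161,.25,2.87)
ci=camera_info('wrist');i,d=grab_frame('wrist');save(i,'w1')
np.savez('w1.npz',i=i,d=d,**ci)
print(analyse(d,ci,np.array([.533,.161]),-.269))
P,u,v=pts(d,ci)
x,r,k,t,zz=analyse(d,ci,np.array([.533,.161]),-.269)
a=np.array([np.cos(x[3]),np.sin(x[3])]);n=np.array([-a[1],a[0]]);q=P[:,:2]-[.533,.161]
t=q@a;s=q@n;off=(x[:2]-[.533,.161])@n
print('lateral off',off)
m=(abs(s-off)<.008)
for lo in np.arange(-.1,.1,.005):
    b=m&(t>=lo)&(t<lo+.005);print(round(lo,3),b.sum(),P[b,2].max().round(4) if b.any() else '',end=' | ')
E
```

```text
t 4.15 pos [0.5338 0.1617 0.2493] yaw 2.865 tilt [-5.e-04 -2.e-04 -1.e+00] J [ 0.161 -0.129  1.72  -0.     1.551 -1.133] F [-0.5 -0.6  0.5]
tool shift [ 0.0006 -0.0009 -0.0007] norm 0.0013
turn z -0.005
(array([ 0.27504698, -0.53692011,  0.34872557,  1.25640259]), np.float64(0.11074683993707614), np.int64(15703), array([0.72638192, 0.72639522, 0.72639696, 0.72639954, 0.76466108,
       0.76473095, 0.76482571]), array([0.03355006, 0.03287014]))
lateral off 0.029484400057204044
-0.1 38 0.0029 | -0.095 39 0.0031 | -0.09 36 0.0025 | -0.085 41 0.0026 | -0.08 35 0.003 | -0.075 46 0.0029 | -0.07 33 0.0034 | -0.065 44 0.0032 | -0.06 32 0.0034 | -0.055 44 0.0025 | -0.05 32 0.0029 | -0.045 43 0.0027 | -0.04 36 0.0025 | -0.035 37 0.0026 | -0.03 42 0.0024 | -0.025 36 0.0094 | -0.02 36 0.0377 | -0.015 40 0.0434 | -0.01 48 0.3736 | -0.005 48 0.0478 | 0.0 49 0.0487 | 0.005 50 0.0474 | 0.01 50 0.3731 | 0.015 47 0.3733 | 0.02 32 0.3727 | 0.025 39 0.0084 | 0.03 36 0.0034 | 0.035 41 0.0029 | 0.04 37 0.0029 | 0.045 38 0.003 | 0.05 39 0.0027 | 0.055 36 0.0023 | 0.06 40 0.0034 | 0.065 36 0.0024 | 0.07 38 0.0027 | 0.075 42 0.0028 | 0.08 36 0.0029 | 0.085 35 0.0027 | 0.09 40 0.0026 | 0.095 35 0.0027 |
```

View pics/w1.png

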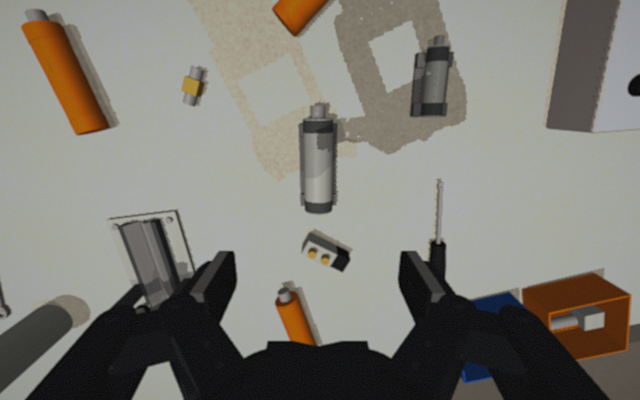

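The wrist view shows the cylinder upright at (318,160), nose end at (318,105) and tail at (318,210), squared up to the jaws. The gripper's own points spoiled that fit, so I'll refit with a height filter.

```bash
cat > fit2.py <<'E'
from h import *
from scipy.optimize import least_squares
def cylfit(P,ctr,yaw,zax=.026,half=.055,fixz=None):
    a=np.array([np.cos(yaw),np.sin(yaw)]);n=np.array([-a[1],a[0]]);q=P[:,:2]-ctr
    reg=(abs(q@n)<.035)&(abs(q@a)<.1)&(P[:,2]>zax+.002)&(P[:,2]<zax+.026)
    b=P[reg&(abs(q@a)<half)]
    def res(p):
        A=np.array([np.cos(p[2]),np.sin(p[2]),0]);N=np.array([-A[1],A[0],0])
        e=b-np.array([*ctr,0]);s=e@N-p[0];return np.hypot(s,e[:,2]-p[1])-.02
    S=least_squares(res,[0,zax,yaw],loss='soft_l1',f_scale=.001)
    off,z,w=S.x
    A=np.array([np.cos(w),np.sin(w)]);N=np.array([-A[1],A[0]])
    e=P[reg][:,:2]-ctr;t=e@A;s=e@N-off
    t=t[abs(s)<.007]
    return dict(axis=(np.array(ctr)+off*N).round(4),z=round(z,4),yaw=round(w,4),rms=np.sqrt(np.mean(S.fun**2)).round(4),n=len(b),lo=np.sort(t)[:4].round(4),hi=np.sort(t)[-4:].round(4))
E
python3 - <<'E'
from fit2 import *
for n in('top0','side0','w1'):
    z=np.load(n+'.npz');P,_,_=pts(z['d'],z);r=cylfit(P,[.533,.161],-.269)
    A=np.array([np.cos(r['yaw']),np.sin(r['yaw'])])
    print(n,r,'mid',(r['axis']+A*((r['lo'][1]+.081+r['hi'][-2]-.065)/2)).round(4), r['lo'][1]+.081,r['hi'][-2]-.065)
z=np.load('w1.npz');P,_,_=pts(z['d'],z)
m=(P[:,2]<.01)&(np.hypot(P[:,0]-.45,P[:,1]-.1)<.08);print('table z wrist',np.median(P[m][:,2]))
# fixture rough from wrist
i=z['i'];save(cv2.resize(i[200:320,90:220],None,fx=5,fy=5,interpolation=cv2.INTER_CUBIC),'w1f')
E
```

```text
top0 {'axis': array([0.5326, 0.1594]), 'z': np.float64(0.0267), 'yaw': np.float64(-0.2714), 'rms': np.float64(0.002), 'n': 669, 'lo': array([-0.0801, -0.0801, -0.0796, -0.0789]), 'hi': array([0.0635, 0.0644, 0.0647, 0.0654])} mid [0.5329 0.1593] 0.000899999999999998 -0.0003000000000000086
side0 {'axis': array([0.5337, 0.1636]), 'z': np.float64(0.0266), 'yaw': np.float64(-0.2653), 'rms': np.float64(0.0017), 'n': 554, 'lo': array([-0.081 , -0.0805, -0.0802, -0.0797]), 'hi': array([0.0637, 0.0642, 0.0643, 0.0647])} mid [0.5336 0.1636] 0.0005000000000000004 -0.0007000000000000062
w1 {'axis': array([0.5339, 0.1642]), 'z': np.float64(0.0269), 'yaw': np.float64(-0.2682), 'rms': np.float64(0.0006), 'n': 2303, 'lo': array([-0.0798, -0.0798, -0.0798, -0.0798]), 'hi': array([0.0644, 0.0647, 0.0653, 0.0662])} mid [0.5346 0.164 ] 0.0012000000000000066 0.0002999999999999947
table z wrist 0.0011033650070384482
```

```bash
python3 - <<'E'
from h import *
plan(.5343,.1635,.01,-.268+np.pi)
E
```

```text
t 4.2 pos [0.5338 0.1613 0.2494] yaw 2.8616 tilt [-2.e-04 -2.e-04 -1.e+00] J [ 0.16  -0.13   1.721 -0.     1.551 -1.131] F [-0.6 -0.7 -0. ]
tool shift [1.000e-04 2.300e-03 2.394e-01] norm 0.2394
turn z -0.012
```

Call:
step_arm([
  [0,0.002,0.045,0,0,-0.011,0.085],
  [0,0,0.045,0,0,0,0.085],
  [0,0,0.045,0,0,0,0.085],
  [0,0,0.045,0,0,0,0.085],
  [0,0,0.03,0,0,0,0.085],
  [0,0,0.015,0,0,0,0.085],
  [0,0,0.005,0,0,0,0.085],
  [0,0,0,0,0,0,0.085],
])

```text
time: 5.0
tool_pos: [0.535, 0.1629, 0.0203]
tool_rot: [0.001, 0.134, 0.991, 0.0]
contact_force: [0.1, 0.4, 0.0]
gripper_width: 0.993
```

```bash
python3 - <<'E'
from h import *
plan(.5343,.1635,.01,-.268+np.pi)
i,d=grab_frame('wrist');save(i,'w2')
E
```

```text
t 5.0 pos [0.535  0.1629 0.0203] yaw 2.8735 tilt [ 1.e-03  2.e-04 -1.e+00] J [ 0.162  0.09   1.907 -0.     1.144 -1.14 ] F [0.1 0.4 0. ]
tool shift [0.0009 0.0004 0.0103] norm 0.0103
turn z -0.0001
```

View pics/w2.png

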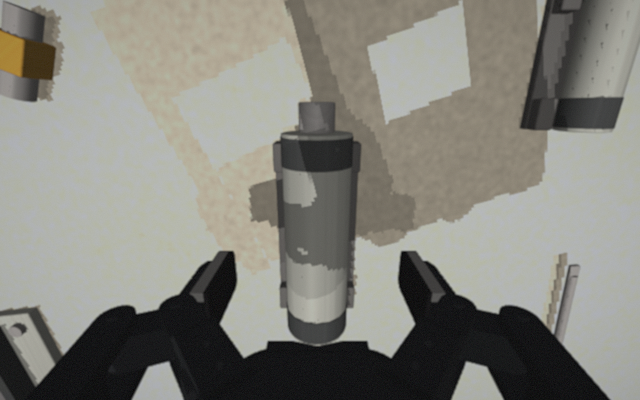

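The cylinder is centred between the open fingers (columns 235 to 400, axis at 317), and they are clear of the rest's lips. I'll go down the last 10 mm and close.

Call:
step_arm([
  [0.001,0,0.006,0,0,0,0.085],
  [0,0,0.004,0,0,0,0.085],
  [0,0,0,0,0,0,0.06],
  [0,0,0,0,0,0,0.03],
  [0,0,0,0,0,0,0.03],
  [0,0,0,0,0,0,0.03],
  [0,0,0,0,0,0,0.03],
  [0,0,0,0,0,0,0.03],
])

```text
time: 5.85
tool_pos: [0.5337, 0.1631, 0.0103]
tool_rot: [0.0, 0.133, 0.991, -0.0]
contact_force: [-3.0, -2.6, 6.0]
gripper_width: 0.365
```

```bash
python3 - <<'E'
from h import *
plan(.5343,.1635,.20);print(state()['gripper_width'])
E
```

```text
t 5.85 pos [0.5337 0.1631 0.0103] yaw 2.875 tilt [ 2.e-04 -6.e-04 -1.e+00] J [ 1.640e-01  1.020e-01  1.913e+00 -1.000e-03  1.126e+00 -1.140e+00] F [-3.  -2.6  6. ]
tool shift [-0.0006  0.0005 -0.1897] norm 0.1897
0.3649474218687474
```

```bash
python3 - <<'E'
from h import *
i,d=grab_frame('wrist');save(i,'w3')
i,d=grab_frame('side');save(cv2.resize(i[190:320,220:380],None,fx=5,fy=5)[:600],'s3')
print(state()['gripper_width'],state()['contact_force'])
E
```

```text
0.3667298389751785 [-2.4829706  -1.26737639  7.02354843]
```

View pics/w3.png

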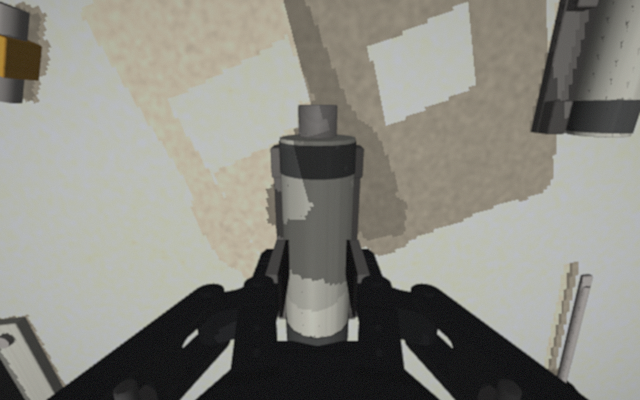

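View pics/s3.png

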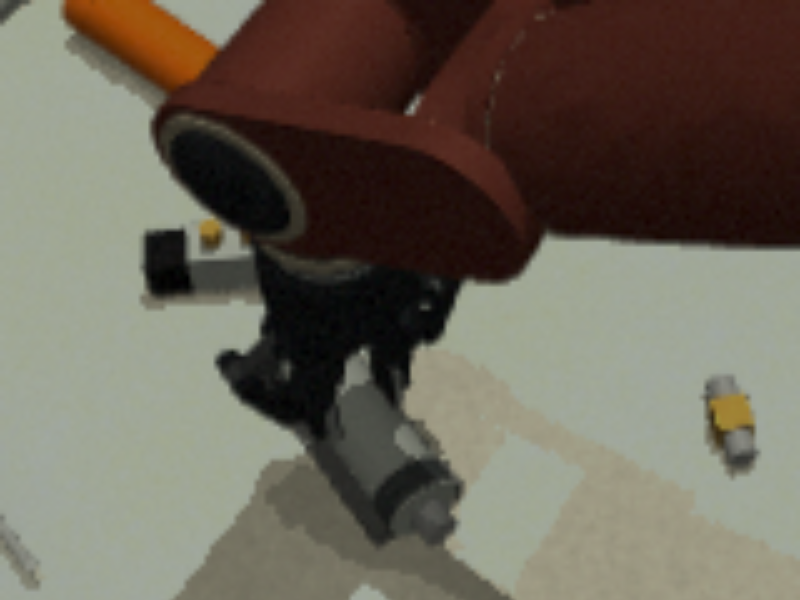

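Call:
step_arm([
  [0,0,-0.005,0,0,0,0.03],
  [0,0,-0.01,0,0,0,0.03],
  [0,0,-0.01,0,0,0,0.03],
  [0,0,-0.01,0,0,0,0.03],
  [0,0,-0.01,0,0,0,0.03],
  [0,0,0,0,0,0,0.03],
])

```text
time: 6.55
tool_pos: [0.535, 0.1636, 0.057]
tool_rot: [0.002, 0.133, 0.991, 0.001]
contact_force: [-0.0, -0.1, -2.4]
gripper_width: 0.363
```

```bash
python3 - <<'E'
from fit2 import *
plan(.5343,.1635,.20);print(state()['gripper_width'])
z=camera_info('wrist')
i,d=grab_frame('wrist');save(i,'w4')
P,_,_=pts(d,z);p=state()['tool_pos']
a=np.array([np.cos(-.268),np.sin(-.268)])
for zax in(.05,.06,.07):
  print(cylfit(P,p[:2]-.045*a,-.268,zax,.025))
E
```

```text
t 6.55 pos [0.535  0.1636 0.057 ] yaw 2.8748 tilt [ 4.2e-03  7.0e-04 -1.0e+00] J [ 0.164  0.037  1.893  0.     1.208 -1.14 ] F [-0.  -0.1 -2.4]
tool shift [ 1.00e-04 -0.00e+00 -1.43e-01] norm 0.143
0.3633903217463355
{'axis': array([0.4914, 0.1796]), 'z': np.float64(0.0579), 'yaw': np.float64(-0.1098), 'rms': np.float64(0.0041), 'n': 135, 'lo': array([-0.0358, -0.0357, -0.0352, -0.0344]), 'hi': array([-0.0352, -0.0344, -0.0339, -0.0334])}
{'axis': array([0.4913, 0.1767]), 'z': np.float64(0.0707), 'yaw': np.float64(-0.2732), 'rms': np.float64(0.0047), 'n': 1678, 'lo': array([-0.035, -0.035, -0.035, -0.035]), 'hi': array([-0.0191, -0.0191, -0.0191, -0.019 ])}
{'axis': array([0.4913, 0.1768]), 'z': np.float64(0.0731), 'yaw': np.float64(-0.268), 'rms': np.float64(0.0028), 'n': 6999, 'lo': array([-0.035, -0.035, -0.035, -0.035]), 'hi': array([0.0986, 0.0987, 0.0988, 0.0989])}
```

View pics/w4.png

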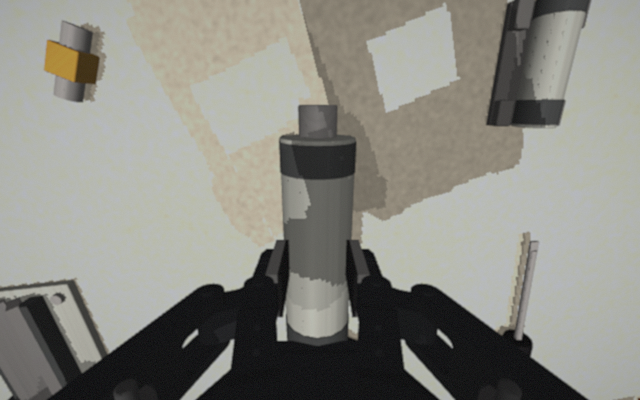

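The cylinder came up squarely in the jaws, with its nose at (318,105). Next I'll lift it and carry it to a vantage point beside the fixture.

```bash
python3 - <<'E'
from h import *
plan(.67,.01,.28,-.141+np.pi)
E
```

```text
t 6.6 pos [0.5344 0.1635 0.056 ] yaw 2.8748 tilt [ 2.6e-03  4.0e-04 -1.0e+00] J [ 0.164  0.038  1.894  0.     1.207 -1.14 ] F [ 0.2  0.3 -1.4]
tool shift [-0.1718 -0.112  -0.2238] norm 0.3036
turn z -0.1257
```

Call:
step_arm([
  [0,0,-0.03,0,0,0,0.03],
  [0,0,-0.04,0,0,0,0.03],
  [0,0,-0.04,0,0,0,0.03],
  [-0.024,-0.016,-0.03,0,0,0,0.03],
  [-0.025,-0.016,-0.02,0,0,0,0.03],
  [-0.025,-0.016,-0.02,0,0,0,0.03],
  [-0.025,-0.016,-0.02,0,0,0,0.03],
  [-0.025,-0.016,-0.012,0,0,0,0.03],
])

```text
time: 7.4
tool_pos: [0.6329, 0.0525, 0.2679]
tool_rot: [0.001, 0.133, 0.991, 0.0]
contact_force: [-0.1, 1.2, -2.2]
gripper_width: 0.362
```

Call:
step_arm([
  [-0.025,-0.016,-0.01,0,0,0,0.03],
  [-0.023,-0.016,0,0,0,0,0.03],
  [0,0,0,0,0,-0.126,0.03],
  [0,0,0,0,0,0,0.03],
  [0,0,0,0,0,0,0.03],
])

```text
time: 7.9
tool_pos: [0.6694, 0.0101, 0.2756]
tool_rot: [-0.001, 0.071, 0.997, 0.0]
contact_force: [0.0, 0.2, -1.5]
gripper_width: 0.366
```

```bash
python3 - <<'E'
from h import *
plan(.67,.01,.28,-.141+np.pi);print(state()['gripper_width'])
z=camera_info('wrist')
i,d=grab_frame('wrist');save(i,'w5');np.savez('w5.npz',i=i,d=d,**z)
E
```

```text
t 7.9 pos [0.6694 0.0101 0.2756] yaw 2.9985 tilt [-1.5e-03  3.0e-04 -1.0e+00] J [-0.096  0.127  1.422  0.     1.595 -1.524] F [ 0.   0.2 -1.5]
tool shift [-0.0006  0.     -0.0044] norm 0.0044
turn z -0.0021
0.36592003242232374
```

View pics/w5.png

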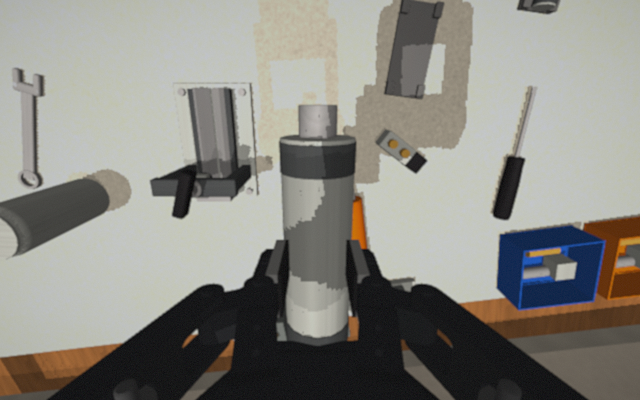

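The fixture is in view at about (215,140): V opening at row 85, bridge at row 180, and handle at (185,190). I'll fit its pose.

```bash
cat > fx.py <<'E'
from h import *
from scipy.optimize import least_squares
def fixfit(P,o=(.628,-.135),w=-.141,xr=(-.08,.005)):
    o=np.array(o)
    for _ in range(3):
        A=np.array([np.cos(w),np.sin(w)]);N=np.array([-A[1],A[0]])
        q=P[:,:2]-o;t=q@A;s=q@N
        m=(t>xr[0])&(t<xr[1])&(abs(s)<.013)&(P[:,2]<.035)&(P[:,2]>.008)
        b=P[m]
        def res(p):
            N=np.array([-np.sin(p[1]),np.cos(p[1])]);return b[:,2]-(p[2]+abs((b[:,:2]-o)@N-p[0]))
        S=least_squares(res,[0,w,.012],loss='soft_l1',f_scale=.001)
        o=o+N*S.x[0];w=S.x[1]
    A=np.array([np.cos(w),np.sin(w)]);N=np.array([-A[1],A[0]])
    q=P[:,:2]-o;t=q@A;s=q@N
    out=dict(o=o.round(4),yaw=round(w,4),z0=round(S.x[2],4),rms=np.sqrt(np.mean(S.fun**2)).round(4),n=m.sum())
    m=(abs(P[:,2]-.110)<.004)&(abs(s)<.055)&(abs(t-.035)<.03)
    if m.sum()>20:out['beam_t']=np.percentile(t[m],[1,50,99]).round(4);out['beam_s']=np.percentile(s[m],[1,99]).round(4);out['beam_z']=np.median(P[m][:,2])
    m=(abs(s)<.02)&(abs(t+.085)<.02)&(P[:,2]>.012)&(P[:,2]<.032)
    if m.sum()>5:out['vfront_t']=np.sort(t[m])[:5].round(4)
    m=(P[:,2]>.125)&(P[:,2]<.15)&(np.hypot(t-.035,s)<.045)
    if m.sum()>20:
        Q=np.stack([t[m],s[m]],1).astype(np.float32)*1000;out['bar']=cv2.minAreaRect(Q);out['bar_mean']=Q.mean(0)
        c=Q-Q.mean(0);v=np.linalg.svd(c)[2][0];out['bar_dir']=np.degrees(np.arctan2(v[1],v[0]));out['bar_z']=np.percentile(P[m][:,2],90)
    return out
E
python3 - <<'E'
from fx import *
for n in('w5','side0','top0'):
    z=np.load(n+'.npz');P,_,_=pts(z['d'],z)
    print(n)
    for k,v in fixfit(P).items():print('  ',k,v)
E
```

```text
w5
   o [ 0.6279 -0.1357]
   yaw -0.145
   z0 0.0129
   rms 0.0019
   n 1095
   beam_t [0.0245 0.0339 0.0454]
   beam_s [-0.05    0.0519]
   beam_z 0.1109905068798373
   vfront_t [-0.0842 -0.0842 -0.0842 -0.0841 -0.0841]
   bar ((35.19391632080078, 0.9790840148925781), (13.745807647705078, 55.742496490478516), 71.5302963256836)
   bar_mean [33.373337   3.0484426]
   bar_dir -18.017744
   bar_z 0.1446065971408998
side0
   o [ 0.6279 -0.136 ]
   yaw -0.1299
   z0 0.0126
   rms 0.0035
   n 186
   beam_t [0.0235 0.0337 0.0479]
   beam_s [-0.0502  0.0521]
   beam_z 0.11016631889391537
   vfront_t [-0.0863 -0.0863 -0.0855 -0.0853 -0.0851]
   bar ((34.7459716796875, 0.8041496276855469), (13.971835136413574, 57.35078048706055), 67.96912384033203)
   bar_mean [32.04433    2.9268262]
   bar_dir 160.84734
   bar_z 0.14537699237275867
top0
   o [ 0.6273 -0.1401]
   yaw -0.1316
   z0 0.0125
   rms 0.0027
   n 322
   beam_t [0.0232 0.034  0.0458]
   beam_s [-0.0509  0.0503]
   beam_z 0.11085179107758703
   vfront_t [-0.0913 -0.0906 -0.0887 -0.0867 -0.0856]
   bar ((35.04485321044922, -0.45575523376464844), (13.816537857055664, 56.48828125), 69.94816589355469)
   bar_mean [33.950287  -0.3206257]
   bar_dir 160.30328
   bar_z 0.14645904236322782
```

```bash
python3 - <<'E'
from h import *
plan(.5508,-.1255,.2756,-.141+np.pi)
E
```

```text
t 7.95 pos [0.6693 0.0103 0.2759] yaw 2.9992 tilt [-1.1e-03  2.0e-04 -1.0e+00] J [-0.096  0.126  1.422  0.     1.595 -1.524] F [-0.1 -0.5 -2.1]
tool shift [ 0.0981 -0.1513  0.0004] norm 0.1803
turn z -0.0014
```

Call:
step_arm([
  [0.02,-0.03,0,0,0,0,0.03],
  [0.02,-0.03,0,0,0,0,0.03],
  [0.02,-0.03,0,0,0,0,0.03],
  [0.02,-0.03,0,0,0,0,0.03],
  [0.018,-0.031,0,0,0,0,0.03],
  [0,0,0.04,0,0,0,0.03],
  [0,0,0.03,0,0,0,0.03],
  [0,0,0,0,0,0,0.03],
])

```text
time: 8.75
tool_pos: [0.548, -0.1244, 0.2008]
tool_rot: [-0.005, 0.071, 0.997, 0.001]
contact_force: [-0.8, 0.3, -3.2]
gripper_width: 0.366
```

```bash
python3 - <<'E'
from h import *
plan(.5508,-.1255,.062,-.141+np.pi)
z=camera_info('side')
i,d=grab_frame('side');save(i,'s6')
E
```

```text
t 8.75 pos [ 0.548  -0.1244  0.2008] yaw 2.9998 tilt [-0.0094  0.0035 -0.9999] J [-0.356 -0.086  1.761  0.     1.476 -1.785] F [-0.8  0.3 -3.2]
tool shift [-0.0043 -0.001   0.1388] norm 0.1389
turn z -0.0008
```

View pics/s6.png

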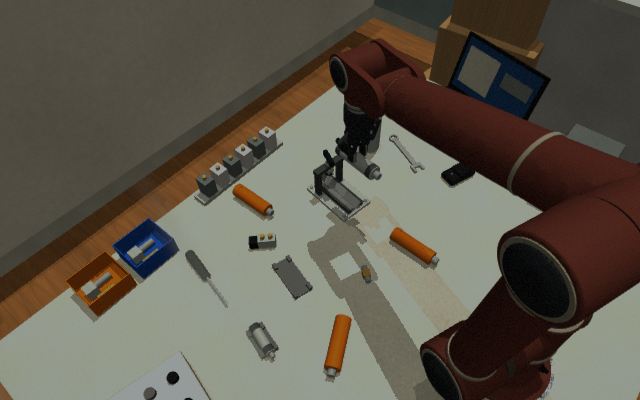

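The side view shows the cylinder held above the fixture, in front of the bridge, at (370,160). I'll lower it behind the handle's reach and then move it forward.

Call:
step_arm([
  [-0.001,0,0.04,0,0,0,0.03],
  [0,0,0.04,0,0,0,0.03],
  [0,0,0.035,0,0,0,0.03],
  [0,0,0.02,0,0,0,0.03],
  [0,0,0,0,0,0,0.03],
  [0,0,0,0,0,0,0.03],
])

```text
time: 9.4
tool_pos: [0.5542, -0.1262, 0.0739]
tool_rot: [0.002, 0.07, 0.998, -0.0]
contact_force: [0.0, -0.5, -2.0]
gripper_width: 0.364
```

```bash
python3 - <<'E'
from fx import *
print('place');plan(.628-.058*.99,-.1357+.058*.1405-.0008,.0275,-.141+np.pi)
z=camera_info('wrist')
i,d=grab_frame('wrist');save(i,'w7')
E
```

```text
place
t 9.4 pos [ 0.5542 -0.1262  0.0739] yaw 3.0011 tilt [ 0.0029 -0.0011 -1.    ] J [-0.355  0.037  1.861 -0.     1.24  -1.785] F [ 0.  -0.5 -2. ]
tool shift [-0.0164  0.0002  0.0464] norm 0.0492
turn z 0.0005
```

View pics/w7.png

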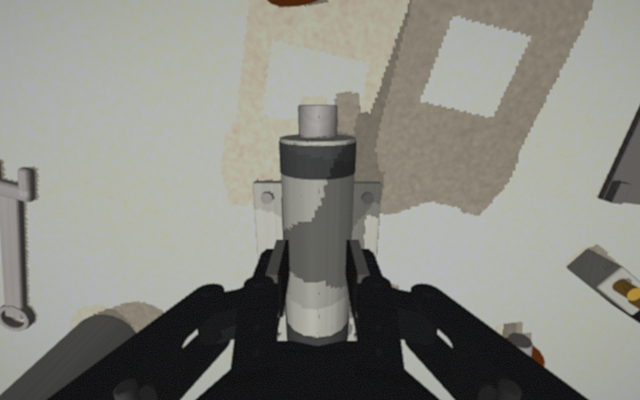

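The view shows the base plate's screws at columns 267 and 367, symmetric about the cylinder at 318, so it is centred over the V. I'll move forward 16 mm and lower it.

Call:
step_arm([
  [0,0,0.02,0,0,0,0.03],
  [0,0,0.01,0,0,0,0.03],
  [-0.008,0,0.004,0,0,0,0.03],
  [-0.008,0,0.004,0,0,0,0.03],
  [0,0,0.003,0,0,0,0.03],
  [0,0,0,0,0,0,0.03],
  [0,0,0,0,0,0,0.03],
])

```text
time: 10.15
tool_pos: [0.5685, -0.1283, 0.0307]
tool_rot: [0.0, 0.07, 0.998, -0.0]
contact_force: [0.3, -0.8, -2.3]
gripper_width: 0.364
```

```bash
python3 - <<'E'
from h import *
plan(.628-.058*.99,-.1357+.058*.1405-.0008,.0245,-.141+np.pi)
print(state()['ft_torque'])
E
```

```text
t 10.15 pos [ 0.5685 -0.1283  0.0307] yaw 3.0008 tilt [ 1.e-04 -0.e+00 -1.e+00] J [-0.35   0.128  1.845 -0.     1.168 -1.78 ] F [ 0.3 -0.8 -2.3]
tool shift [-0.002   0.0002  0.0062] norm 0.0066
turn z 0.0002
[-0.00954927 -0.02017335  0.00790252]
```

Still no contact. I'll lower it a little at a time and watch the force.

Call:
step_arm([
  [0,0,0.003,0,0,0,0.03],
  [0,0,0.0015,0,0,0,0.03],
  [0,0,0,0,0,0,0.03],
])

```text
time: 10.45
tool_pos: [0.568, -0.1281, 0.0256]
tool_rot: [-0.0, 0.07, 0.998, 0.0]
contact_force: [-0.8, -0.2, -3.0]
gripper_width: 0.367
```

Call:
step_arm([
  [0,0,0.001,0,0,0,0.03],
  [0,0,0,0,0,0,0.03],
])

```text
time: 10.65
tool_pos: [0.5684, -0.1283, 0.025]
tool_rot: [0.0, 0.07, 0.998, -0.0]
contact_force: [0.5, 0.2, -1.9]
gripper_width: 0.367
```

Call:
step_arm([
  [0,0,0.001,0,0,0,0.03],
  [0,0,0,0,0,0,0.03],
])

```text
time: 10.85
tool_pos: [0.5686, -0.1286, 0.0247]
tool_rot: [0.0, 0.07, 0.998, -0.0]
contact_force: [-2.2, -0.4, 2.0]
gripper_width: 0.368
```

Call:
step_arm([
  [0,0,0.0005,0,0,0,0.03],
  [0,0,0,0,0,0,0.03],
])

```text
time: 11.05
tool_pos: [0.5686, -0.1286, 0.0246]
tool_rot: [0.0, 0.07, 0.998, -0.0]
contact_force: [-3.2, 0.9, 5.4]
gripper_width: 0.367
```

It has touched down, with the force changing from -2 to +5 N. I'll release it.

Call:
step_arm([
  [0,0,0,0,0,0,0.045],
  [0,0,0,0,0,0,0.06],
  [0,0,0,0,0,0,0.075],
  [0,0,0,0,0,0,0.085],
  [0,0,0,0,0,0,0.085],
  [0,0,0,0,0,0,0.085],
  [0,0,0,0,0,0,0.085],
])

```text
time: 11.75
tool_pos: [0.5684, -0.1282, 0.0234]
tool_rot: [-0.0, 0.07, 0.998, 0.0]
contact_force: [-0.4, 0.2, 0.3]
gripper_width: 0.992
```

```bash
python3 - <<'E'
from fit2 import *
plan(.5685,-.1285,.16)
z=camera_info('wrist');i,d=grab_frame('wrist');save(i,'w8');P,_,_=pts(d,z)
p=state()['tool_pos'];a=np.array([np.cos(-.141),np.sin(-.141)])
print(cylfit(P,p[:2]-.045*a,-.141,.0403,.03))
E
```

```text
t 11.75 pos [ 0.5684 -0.1282  0.0234] yaw 3.0008 tilt [-0.e+00  1.e-04 -1.e+00] J [-0.35   0.138  1.848  0.     1.156 -1.78 ] F [-0.4  0.2  0.3]
tool shift [-1.000e-04 -3.000e-04 -1.366e-01] norm 0.1366
{'axis': array([ 0.524 , -0.1209]), 'z': np.float64(0.0409), 'yaw': np.float64(-0.1436), 'rms': np.float64(0.0034), 'n': 8063, 'lo': array([-0.0349, -0.0349, -0.0349, -0.0349]), 'hi': array([0.0964, 0.0964, 0.0964, 0.0967])}
```

View pics/w8.png

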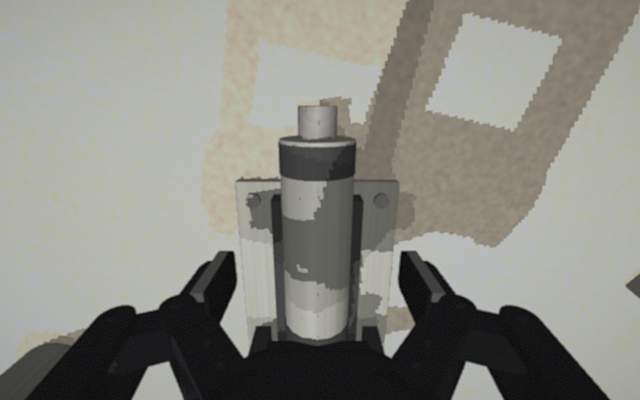

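The cylinder lies in the V, released (F≈0), with its axis at z 0.041 and yaw -0.144 and the nose end at row 105. I'll raise the open fingers, back off past the nose, shut them, and lower them for the push.

Call:
step_arm([
  [0,0,-0.015,0,0,0,0.085],
  [0,0,-0.025,0,0,0,0.085],
  [0,0,-0.025,0,0,0,0.085],
  [0,0,-0.005,0,0,0,0.085],
  [0.02,0,0,0,0,0,0],
  [0.03,0,0,0,0,0,0],
  [0.03,0,0,0,0,0,0],
  [0.03,0,0,0,0,0,0],
])

```text
time: 12.6
tool_pos: [0.4581, -0.1125, 0.093]
tool_rot: [-0.0, 0.07, 0.998, 0.0]
contact_force: [0.3, 0.3, 0.0]
gripper_width: 0.321
```

```bash
python3 - <<'E'
from fx import *
from fit2 import cylfit
z=camera_info('wrist');i,d=grab_frame('wrist');save(i,'w9')
plan(.464,-.1135,.033,-.142+np.pi);print(state()['gripper_width'])
z=camera_info('top');i,d=grab_frame('top');P,_,_=pts(d,z);save(cv2.resize(i[125:240,310:410],None,fx=5,fy=5,interpolation=cv2.INTER_CUBIC),'t9')
o=np.array([.6279,-.1357]);a=np.array([np.cos(-.142),np.sin(-.142)])
r=cylfit(P,o-.06*a,-.142,.0403,.04);print(r)
z=camera_info('side');i,d=grab_frame('side');P,_,_=pts(d,z);save(cv2.resize(i[130:240,285:400],None,fx=5,fy=5,interpolation=cv2.INTER_CUBIC),'s9')
r=cylfit(P,o-.06*a,-.142,.0403,.04);print(r)
E
```

```text
t 12.65 pos [ 0.4539 -0.1112  0.0914] yaw 3.001 tilt [-0.0059  0.0017 -1.    ] J [-3.990e-01 -2.300e-01  2.077e+00 -1.000e-03  1.301e+00 -1.829e+00] F [ 2.7  0.6 -1.8]
tool shift [-0.0107 -0.0009  0.0584] norm 0.0594
turn z 0.0014
0.23296670008732767
{'axis': array([ 0.5678, -0.1317]), 'z': np.float64(0.041), 'yaw': np.float64(-0.1538), 'rms': np.float64(0.002), 'n': 435, 'lo': array([-0.0301, -0.0301, -0.0301, -0.0286]), 'hi': array([0.0634, 0.0654, 0.066 , 0.0666])}
{'axis': array([ 0.5684, -0.1278]), 'z': np.float64(0.0408), 'yaw': np.float64(-0.1476), 'rms': np.float64(0.0021), 'n': 300, 'lo': array([-0.0805, -0.08  , -0.0797, -0.0796]), 'hi': array([0.0636, 0.0648, 0.0652, 0.0676])}
```

View pics/t9.png

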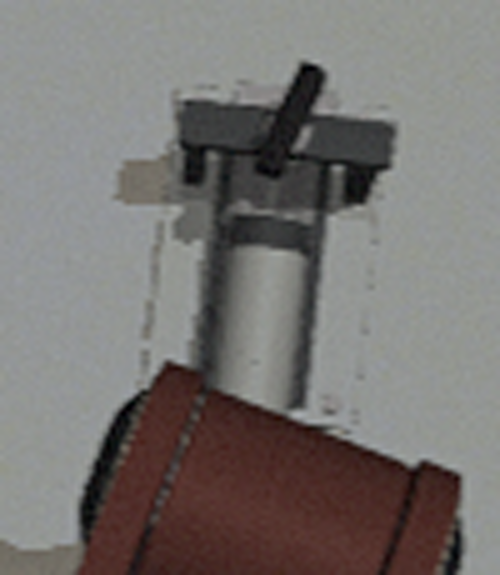

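View pics/w9.png

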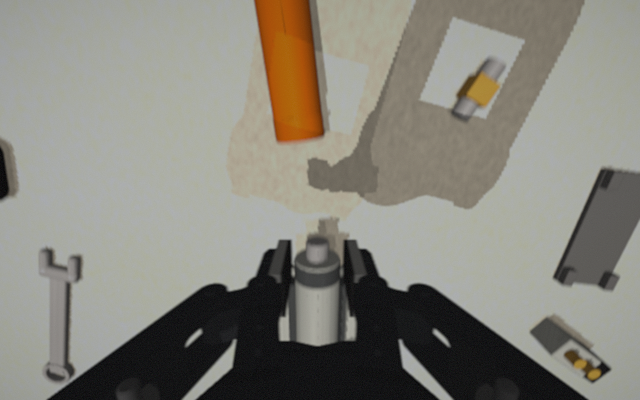

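The top view confirms the cylinder in the V, its tail short of the bridge at (270,220 in the crop). The nose is straight ahead of the fingers, which are still closing. I'll lower them in front of the nose.

Call:
step_arm([
  [0,0,0,0,0,0,0],
  [0,0,0,0,0,0,0],
  [0,0,0.02,0,0,0,0],
  [0,0,0.02,0,0,0,0],
  [0,0,0.014,0,0,0,0],
  [0,0,0.005,0,0,0,0],
  [0,0,0,0,0,0,0],
])

```text
time: 13.45
tool_pos: [0.4592, -0.1126, 0.0337]
tool_rot: [-0.001, 0.07, 0.998, 0.0]
contact_force: [-0.1, 0.4, 0.4]
gripper_width: -0.002
```

```bash
python3 - <<'E'
from h import *
z=camera_info('wrist');i,d=grab_frame('wrist');save(i,'w10')
plan(.464,-.1135,.033,-.142+np.pi);print(state()['gripper_width'])
E
```

```text
t 13.5 pos [ 0.4598 -0.1129  0.0346] yaw 3.0009 tilt [-1.e-04  1.e-04 -1.e+00] J [-0.398 -0.138  2.103  0.     1.177 -1.828] F [0.1 0.9 0.2]
tool shift [-0.0042  0.      0.0016] norm 0.0045
turn z 0.0013
5.4016528841507647e-05
```

View pics/w10.png

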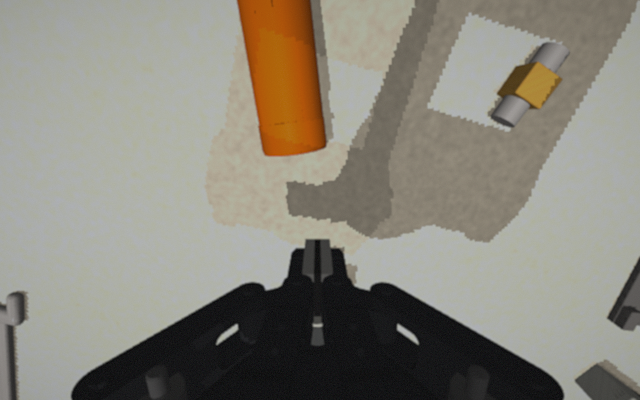

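Call:
step_arm([
  [-0.005,0,0.001,0,0,0,0],
  [-0.005,0,0,0,0,0,0],
  [-0.003,0,0,0,0,0,0],
  [-0.003,0,0,0,0,0,0],
  [-0.003,0,0,0,0,0,0],
  [-0.003,0,0,0,0,0,0],
  [-0.003,0,0,0,0,0,0],
  [-0.003,0,0,0,0,0,0],
])

```text
time: 14.3
tool_pos: [0.4874, -0.1168, 0.0335]
tool_rot: [-0.0, 0.07, 0.998, 0.0]
contact_force: [-0.1, -0.3, 0.1]
gripper_width: -0.001
```

Call:
step_arm([
  [-0.003,0,0,0,0,0,0],
  [-0.003,0,0,0,0,0,0],
  [-0.003,0,0,0,0,0,0],
  [-0.003,0,0,0,0,0,0],
  [-0.003,0,0,0,0,0,0],
])

```text
time: 14.8
tool_pos: [0.5017, -0.1188, 0.0333]
tool_rot: [-0.001, 0.07, 0.998, 0.0]
contact_force: [-2.0, -0.0, 1.7]
gripper_width: -0.002
```

```bash
cat > chk.py <<'E'
import sys
from fit2 import *
n=sys.argv[1]
z=camera_info('side');i,d=grab_frame('side');P,_,_=pts(d,z);save(cv2.resize(i[130:240,285:400],None,fx=5,fy=5,interpolation=cv2.INTER_CUBIC),'s'+n)
o=np.array([.6279,-.1357]);a=np.array([np.cos(-.142),np.sin(-.142)])
t0=float(sys.argv[2])
r=cylfit(P,o+t0*a,-.142,.0403,.04);print(r)
print('nose_x',t0+r['lo'][1],'tail',t0+r['hi'][-2])
s=state();q=s['tool_pos'][:2]-o;print('tcp fx',q@a,'F',s['contact_force'].round(1),'t',s['time'],s['tool_pos'])
E
python3 chk.py 11 -.04
```

```text
{'axis': array([ 0.5882, -0.1306]), 'z': np.float64(0.0411), 'yaw': np.float64(-0.1382), 'rms': np.float64(0.002), 'n': 258, 'lo': array([-0.0982, -0.0963, -0.0959, -0.0949]), 'hi': array([0.0511, 0.0519, 0.052 , 0.099 ])}
nose_x -0.1363 tail 0.011999999999999997
tcp fx -0.12665767506061765 F [-1.6  0.4  0.3] t 14.85 [ 0.50235637 -0.11889955  0.03347121]
```

View pics/s11.png

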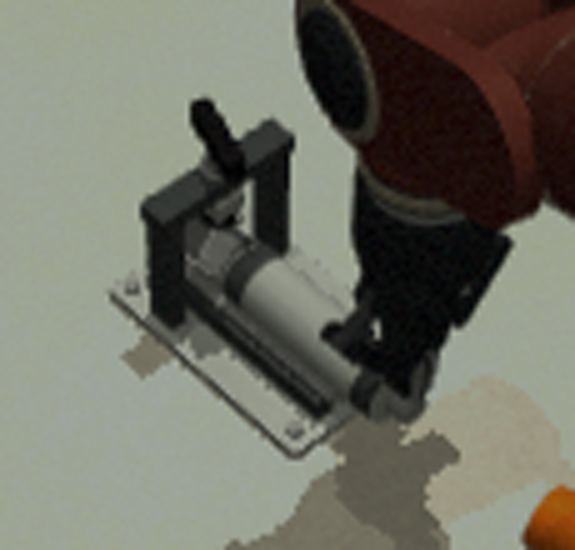

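```bash
python3 - <<'E'
from h import *
z=camera_info('wrist');i,d=grab_frame('wrist');save(cv2.resize(i[150:380,190:450],None,fx=3,fy=2.6,interpolation=cv2.INTER_CUBIC),'w11')
z=camera_info('top');i,d=grab_frame('top');save(cv2.resize(i[125:240,310:410],None,fx=5,fy=5,interpolation=cv2.INTER_CUBIC),'t11')
E
```

```text
(no output)
```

View pics/s9.png

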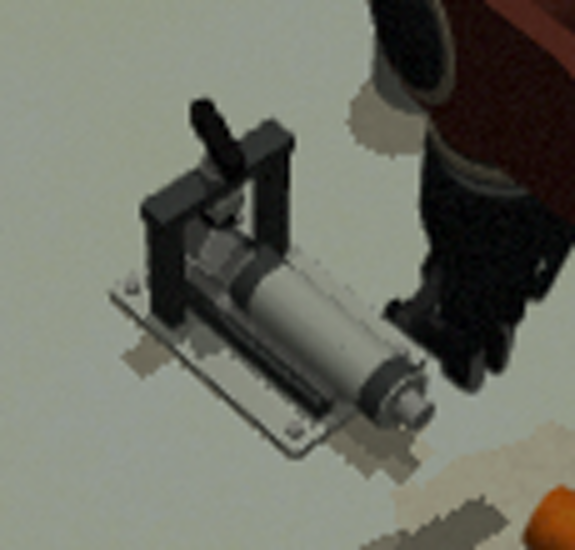

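View pics/w11.png

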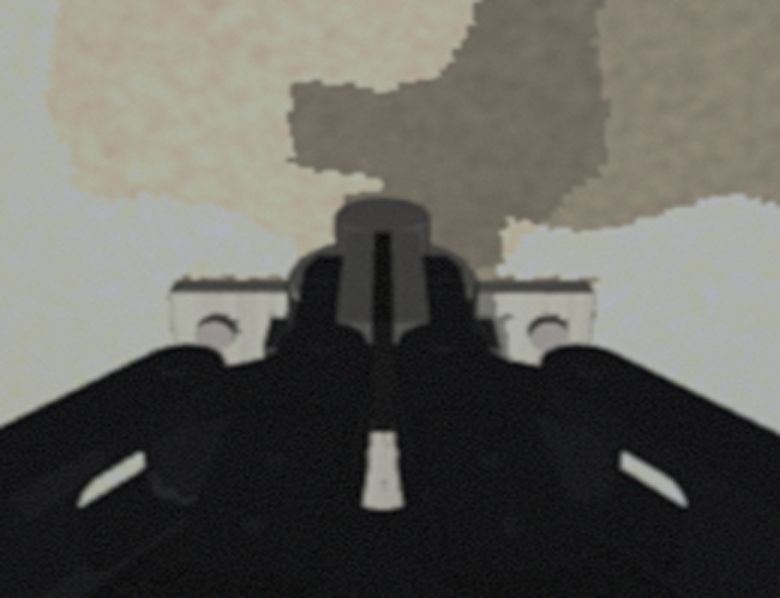

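View pics/t11.png

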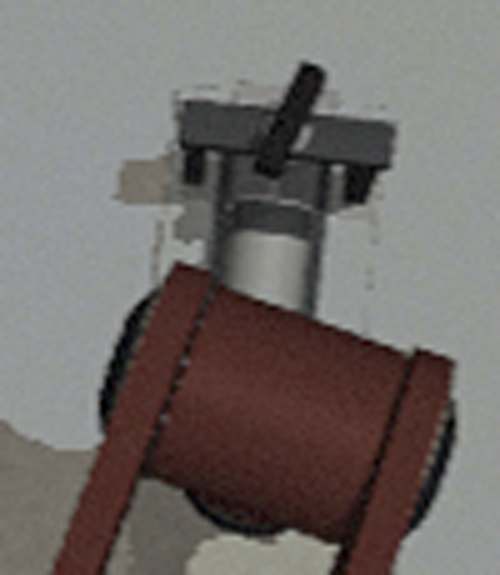

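The wrist view shows the nose end at about (383,210 in the crop), nearer the camera than the finger pads. So the fingers have passed over the nose, and their tips sit higher than I assumed. I'll measure that with depth.

```bash
python3 - <<'E'
from h import *
ci=camera_info('wrist');i,d=grab_frame('wrist');P,u,v=pts(d,ci)
s=state();r=R.from_quat(np.roll(s['tool_rot'],-1)).as_matrix();Q=(P-s['tool_pos'])@r
print(s['tool_pos'])
for c in(309,313,317,321,325):
    for row in range(224,300,6):
        m=(u==c)&(v==row)
        if m.any():print(c,row,'tool',(Q[m][0]*1000).round(1),'wz',P[m][0,2].round(4))
E
```

```text
[ 0.50221224 -0.1188386   0.03348277]
309 224 tool [-5.8 -5.2 32.3] wz 0.0012
309 230 tool [ 6.  -4.1 -4.8] wz 0.0383
309 236 tool [  6.4  -3.8 -14.2] wz 0.0477
309 242 tool [ 11.6  -3.3 -32.4] wz 0.0658
309 248 tool [ 11.6  -3.1 -39.1] wz 0.0725
309 254 tool [ 10.9  -3.  -43.8] wz 0.0773
309 260 tool [ 11.5  -2.8 -50.6] wz 0.0841
309 266 tool [ 11.2  -2.6 -55.3] wz 0.0888
309 272 tool [ 11.7  -2.5 -61. ] wz 0.0945
309 278 tool [ 12.4  -2.3 -66.5] wz 0.1
309 284 tool [ 12.6  -2.2 -70.9] wz 0.1044
309 290 tool [ 12.9  -2.1 -75.1] wz 0.1086
309 296 tool [ 12.4  -2.  -78.1] wz 0.1116
313 224 tool [-6.  -2.1 32.6] wz 0.0009
313 230 tool [ 6.  -1.6 -4.8] wz 0.0383
313 236 tool [  5.8  -1.4 -13. ] wz 0.0465
313 242 tool [ 12.1  -1.1 -33.3] wz 0.0668
313 248 tool [ 10.7  -1.1 -37.3] wz 0.0708
313 254 tool [ 11.3  -1.  -44.6] wz 0.0781
313 260 tool [ 12.4  -0.9 -52.1] wz 0.0856
313 266 tool [ 11.   -0.8 -55. ] wz 0.0885
313 272 tool [ 11.8  -0.8 -61.1] wz 0.0945
313 278 tool [  9.6  -0.7 -62.3] wz 0.0958
313 284 tool [  6.5  -0.8 -62.2] wz 0.0957
313 290 tool [  8.   -0.7 -68.4] wz 0.1019
31
[... 997 characters left out ...]
2.7 -61.9] wz 0.0954
321 284 tool [  6.2   2.7 -61.8] wz 0.0952
321 290 tool [  3.8   2.7 -62.6] wz 0.0961
321 296 tool [  0.8   2.7 -62.7] wz 0.0962
325 224 tool [-5.6  7.  31.9] wz 0.0016
325 230 tool [ 5.8  6.  -4.3] wz 0.0378
325 236 tool [  6.4   5.7 -14.3] wz 0.0477
325 242 tool [ 11.7   5.2 -32.5] wz 0.066
325 248 tool [ 11.6   5.  -39. ] wz 0.0725
325 254 tool [ 11.5   4.8 -45. ] wz 0.0785
325 260 tool [ 11.7   4.7 -51. ] wz 0.0845
325 266 tool [ 11.8   4.5 -56.3] wz 0.0897
325 272 tool [ 12.1   4.4 -61.5] wz 0.095
325 278 tool [ 13.    4.2 -67.4] wz 0.1009
325 284 tool [ 12.6   4.2 -70.8] wz 0.1043
325 290 tool [ 13.1   4.  -75.4] wz 0.1089
325 296 tool [ 12.4   4.  -78.1] wz 0.1115
```

```bash
python3 - <<'E'
from h import *
ci=camera_info('wrist');i,d=grab_frame('wrist');P,u,v=pts(d,ci)
s=state();r=R.from_quat(np.roll(s['tool_rot'],-1)).as_matrix();Q=(P-s['tool_pos'])@r
for c in(300,306,310,322,328,334):
  print(c,[(row,*(Q[(u==c)&(v==row)][0]*1000).round(0)) for row in range(234,246) if ((u==c)&(v==row)).any()])
E
```

```text
300 [(234, np.float64(-14.0), np.float64(-12.0), np.float64(33.0)), (235, np.float64(-15.0), np.float64(-12.0), np.float64(33.0)), (236, np.float64(-16.0), np.float64(-12.0), np.float64(32.0)), (237, np.float64(-17.0), np.float64(-12.0), np.float64(33.0)), (238, np.float64(-18.0), np.float64(-12.0), np.float64(33.0)), (239, np.float64(-18.0), np.float64(-12.0), np.float64(32.0)), (240, np.float64(-19.0), np.float64(-12.0), np.float64(32.0)), (241, np.float64(-20.0), np.float64(-12.0), np.float64(31.0)), (242, np.float64(-21.0), np.float64(-12.0), np.float64(32.0)), (243, np.float64(-22.0), np.float64(-12.0), np.float64(33.0)), (244, np.float64(-23.0), np.float64(-12.0), np.float64(33.0)), (245, np.float64(-9.0), np.float64(-11.0), np.float64(5.0))]
306 [(234, np.float64(6.0), np.float64(-6.0), np.float64(-10.0)), (235, np.float64(6.0), np.float64(-6.0), np.float64(-12.0)), (236, np.float64(6.0), np.float64(-6.0), np.float64(-14.0)), (237, np.float64(6.0), np.float64(-6.0), np.float64(-14.0)), (238, np.float64(5.0), np.float64(-6.0), np.float64(-14.0)), (239, np.float64(5.0), np.float
[... 2654 characters left out ...]
 np.float64(32.0)), (235, np.float64(-16.0), np.float64(14.0), np.float64(33.0)), (236, np.float64(-16.0), np.float64(14.0), np.float64(33.0)), (237, np.float64(-17.0), np.float64(14.0), np.float64(33.0)), (238, np.float64(-17.0), np.float64(14.0), np.float64(32.0)), (239, np.float64(-19.0), np.float64(14.0), np.float64(33.0)), (240, np.float64(-19.0), np.float64(14.0), np.float64(32.0)), (241, np.float64(-20.0), np.float64(14.0), np.float64(32.0)), (242, np.float64(-21.0), np.float64(14.0), np.float64(32.0)), (243, np.float64(-22.0), np.float64(14.0), np.float64(32.0)), (244, np.float64(-23.0), np.float64(14.0), np.float64(32.0)), (245, np.float64(-10.0), np.float64(13.0), np.float64(5.0))]
```

Depth shows the shut fingertips about 27 mm short of the nominal TCP, at z ≈ 0.06, which is above the 0.050 top of the nose. They skimmed the barrel edge and moved the cylinder about 8 mm. I'll back off beyond the nose and lower to TCP z ≈ 0.010, which puts the tips at about 0.037.

Call:
step_arm([
  [0.015,0,0,0,0,0,0],
  [0.02,0,0,0,0,0,0],
  [0.01,0,0,0,0,0,0],
  [0,0,0.005,0,0,0,0],
  [0,0,0.009,0,0,0,0],
  [0,0,0.009,0,0,0,0],
  [0,0,0,0,0,0,0],
])

```text
time: 15.75
tool_pos: [0.4565, -0.112, 0.0085]
tool_rot: [-0.002, 0.07, 0.998, 0.001]
contact_force: [-0.9, 0.1, -0.1]
gripper_width: -0.004
```

```bash
python3 chk.py 12 -.05; python3 - <<'E'
from h import *
ci=camera_info('wrist');i,d=grab_frame('wrist');save(i,'w12')
E
```

```text
{'axis': array([ 0.5783, -0.1292]), 'z': np.float64(0.0406), 'yaw': np.float64(-0.1363), 'rms': np.float64(0.002), 'n': 303, 'lo': array([-0.0751, -0.0727, -0.0727, -0.0717]), 'hi': array([0.0597, 0.0603, 0.0604, 0.063 ])}
nose_x -0.1227 tail 0.0104
tcp fx -0.17257861109604072 F [-0.6  0.7  0.1] t 15.8 [ 0.456922   -0.11223022  0.00919951]
```

View pics/s12.png

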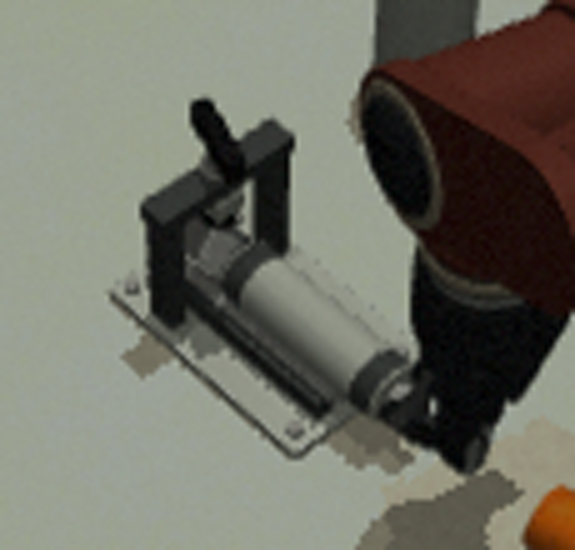

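View pics/w12.png

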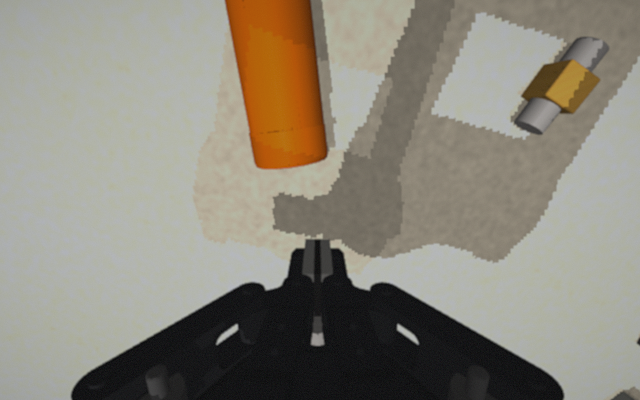

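The fingers are now low in front of the nose, with the tail about 50 mm short of the stop. I'll approach and push.

Call:
step_arm([
  [-0.008,0,0,0,0,0,0],
  [-0.008,0,0,0,0,0,0],
  [-0.003,0,0,0,0,0,0],
  [-0.003,0,0,0,0,0,0],
  [-0.003,0,0,0,0,0,0],
  [-0.003,0,0,0,0,0,0],
  [-0.003,0,0,0,0,0,0],
])

```text
time: 16.55
tool_pos: [0.4877, -0.1168, 0.0103]
tool_rot: [-0.001, 0.07, 0.998, 0.0]
contact_force: [-2.6, 0.6, 2.5]
gripper_width: 0.0
```

Call:
step_arm([
  [-0.003,0,0,0,0,0,0],
  [-0.003,0,0,0,0,0,0],
])

```text
time: 16.75
tool_pos: [0.4938, -0.1177, 0.0104]
tool_rot: [-0.001, 0.07, 0.998, 0.0]
contact_force: [-2.5, -0.1, 1.6]
gripper_width: -0.0
```

```bash
python3 chk.py 13 -.05
```

```text
{'axis': array([ 0.5783, -0.129 ]), 'z': np.float64(0.0408), 'yaw': np.float64(-0.1468), 'rms': np.float64(0.0021), 'n': 276, 'lo': array([-0.0972, -0.0969, -0.0963, -0.096 ]), 'hi': array([0.068 , 0.0691, 0.0701, 0.0715])}
nose_x -0.1469 tail 0.020099999999999993
tcp fx -0.13453768593469353 F [-1.1  1.  -0.1] t 16.8 [ 0.49455154 -0.11781325  0.01050566]
```

View pics/s13.png

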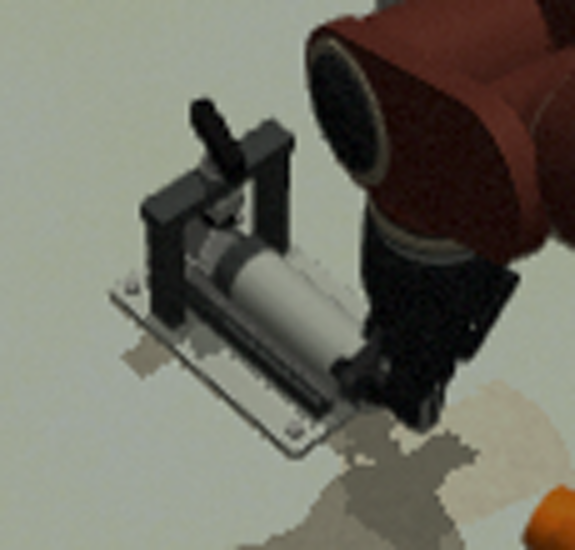

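It's sliding under about 2.5 N of force, with the tail near x ≈ 0.022. I'll keep pushing gently.

Call:
step_arm([
  [-0.003,0,0,0,0,0,0],
  [-0.003,0,0,0,0,0,0],
  [-0.003,0,0,0,0,0,0],
  [-0.003,0,0,0,0,0,0],
  [-0.003,0,0,0,0,0,0],
  [-0.003,0,0,0,0,0,0],
  [-0.003,0,0,0,0,0,0],
])

```text
time: 17.5
tool_pos: [0.5152, -0.1208, 0.0105]
tool_rot: [0.0, 0.07, 0.998, -0.0]
contact_force: [-2.3, -0.2, 0.2]
gripper_width: -0.001
```

```bash
python3 chk.py 14 -.03;python3 - <<'E'
from fit2 import *
n='top';z=camera_info(n);i,d=grab_frame(n);P,_,_=pts(d,z);save(cv2.resize(i[125:240,310:410],None,fx=5,fy=5,interpolation=cv2.INTER_CUBIC),'t14')
E
```

```text
{'axis': array([ 0.5981, -0.1322]), 'z': np.float64(0.0406), 'yaw': np.float64(-0.1402), 'rms': np.float64(0.0021), 'n': 255, 'lo': array([-0.0961, -0.0951, -0.0944, -0.0944]), 'hi': array([0.0658, 0.0743, 0.0917, 0.0929])}
nose_x -0.1251 tail 0.061700000000000005
tcp fx -0.11314430109511296 F [0.4 0.2 0.4] t 17.55 [ 0.51573162 -0.12082682  0.01061198]
```

View pics/s14.png

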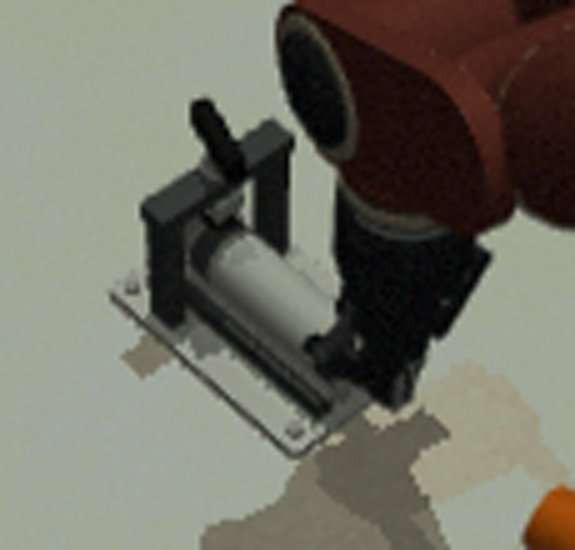

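View pics/t14.png

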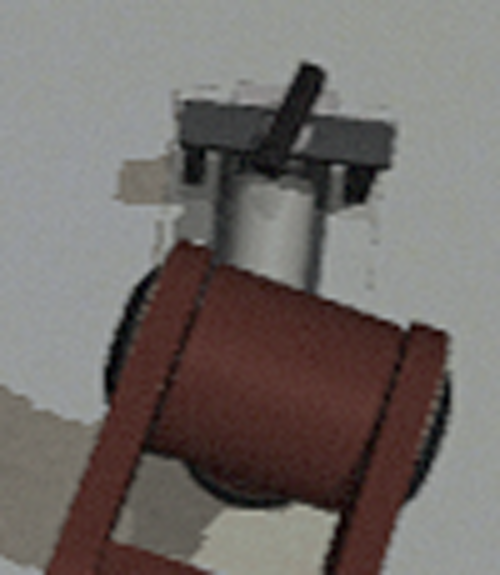

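Call:
step_arm([
  [-0.003,0,0,0,0,0,0],
  [-0.003,0,0,0,0,0,0],
  [-0.002,0,0,0,0,0,0],
  [-0.001,0,0,0,0,0,0],
  [-0.001,0,0,0,0,0,0],
  [-0.001,0,0,0,0,0,0],
])

```text
time: 18.2
tool_pos: [0.5257, -0.1222, 0.0105]
tool_rot: [-0.0, 0.07, 0.998, 0.0]
contact_force: [-3.5, 0.2, 2.9]
gripper_width: 0.0
```

Call:
step_arm([
  [-0.001,0,0,0,0,0,0],
  [-0.001,0,0,0,0,0,0],
])

```text
time: 18.4
tool_pos: [0.5278, -0.1225, 0.0105]
tool_rot: [-0.0, 0.07, 0.998, 0.0]
contact_force: [-2.3, -0.1, 2.5]
gripper_width: -0.001
```

Call:
step_arm([
  [-0.001,0,0,0,0,0,0],
  [-0.0005,0,0,0,0,0,0],
])

```text
time: 18.6
tool_pos: [0.5294, -0.1227, 0.0105]
tool_rot: [0.0, 0.07, 0.998, 0.0]
contact_force: [-3.3, 0.8, 2.0]
gripper_width: 0.003
```

Call:
step_arm([
  [-0.0005,0,0,0,0,0,0],
  [-0.0005,0,0,0,0,0,0],
])

```text
time: 18.8
tool_pos: [0.5303, -0.1228, 0.0105]
tool_rot: [-0.0, 0.07, 0.998, 0.0]
contact_force: [-3.1, -0.2, 1.7]
gripper_width: 0.001
```

Call:
step_arm([
  [-0.0005,0,0,0,0,0,0],
  [-0.0005,0,0,0,0,0,0],
])

```text
time: 19.0
tool_pos: [0.5313, -0.123, 0.0105]
tool_rot: [-0.0, 0.07, 0.998, 0.0]
contact_force: [-3.8, 0.3, 2.2]
gripper_width: 0.003
```

Call:
step_arm([
  [-0.0005,0,0,0,0,0,0],
  [-0.0005,0,0,0,0,0,0],
])

```text
time: 19.2
tool_pos: [0.5323, -0.1231, 0.0105]
tool_rot: [-0.0, 0.07, 0.998, 0.0]
contact_force: [-3.3, 0.6, 2.4]
gripper_width: 0.002
```

Call:
step_arm([
  [-0.0005,0,0,0,0,0,0],
  [-0.0005,0,0,0,0,0,0],
])

```text
time: 19.4
tool_pos: [0.5325, -0.1232, 0.0105]
tool_rot: [-0.001, 0.07, 0.998, 0.0]
contact_force: [-7.7, 1.2, 5.6]
gripper_width: 0.001
```

Call:
step_arm([
  [-0.0005,0,0,0,0,0,0],
  [-0.0005,0,0,0,0,0,0],
])

```text
time: 19.6
tool_pos: [0.5324, -0.1232, 0.0104]
tool_rot: [-0.003, 0.07, 0.998, 0.0]
contact_force: [-11.3, 1.7, 8.2]
gripper_width: 0.002
```

Call:
step_arm([
  [-0.0005,0,0,0,0,0,0],
  [-0.0005,0,0,0,0,0,0],
])

```text
time: 19.8
tool_pos: [0.5324, -0.1231, 0.0101]
tool_rot: [-0.004, 0.07, 0.998, 0.0]
contact_force: [-14.0, 0.7, 11.2]
gripper_width: -0.003
```

The tool stopped dead at x 0.5324 as the force rose to 14 N, so the tail is hard against the stop. I'll back off and rise.

Call:
step_arm([
  [0.002,0,0,0,0,0,0],
  [0.003,0,0,0,0,0,0],
  [0.01,0,0,0,0,0,0],
  [0.02,0,0,0,0,0,0],
  [0.02,0,0,0,0,0,0],
  [0,0,-0.04,0,0,0,0.04],
  [0,0,-0.04,0,0,0,0.085],
  [0,0,-0.04,0,0,0,0.085],
])

```text
time: 20.6
tool_pos: [0.4801, -0.1156, 0.1315]
tool_rot: [0.0, 0.07, 0.998, 0.0]
contact_force: [0.7, 0.2, 0.2]
gripper_width: 0.507
```

Call:
step_arm([
  [0,0,-0.04,0,0,0,0.085],
  [0,0,-0.04,0,0,0,0.085],
  [0,0,0,0,0,0,0.085],
])

```text
time: 20.9
tool_pos: [0.4842, -0.1172, 0.2182]
tool_rot: [0.007, 0.07, 0.998, -0.002]
contact_force: [-0.2, -0.8, 1.2]
gripper_width: 0.991
```

```bash
python3 chk.py 15 -.005;python3 - <<'E'
from fx import *
plan(.6625,-.1405,.21,-.141-.33+np.pi)
ci=camera_info('wrist');i,d=grab_frame('wrist');save(i,'w15')
E
```

```text
{'axis': array([ 0.6229, -0.1354]), 'z': np.float64(0.0408), 'yaw': np.float64(-0.149), 'rms': np.float64(0.0029), 'n': 282, 'lo': array([-0.0813, -0.08  , -0.0788, -0.0786]), 'hi': array([0.0414, 0.0415, 0.0494, 0.0568])}
nose_x -0.085 tail 0.0444
tcp fx -0.14637336809440296 F [-0.3  0.2 -1.5] t 20.95 [ 0.48277037 -0.11659021  0.21471123]
t 20.95 pos [ 0.4828 -0.1166  0.2147] yaw 3.0009 tilt [ 0.0083 -0.0031 -1.    ] J [-0.387 -0.273  1.901  0.     1.504 -1.817] F [-0.3  0.2 -1.5]
tool shift [-0.1813  0.0015  0.0063] norm 0.1814
turn z 0.3303
```

View pics/s15.png

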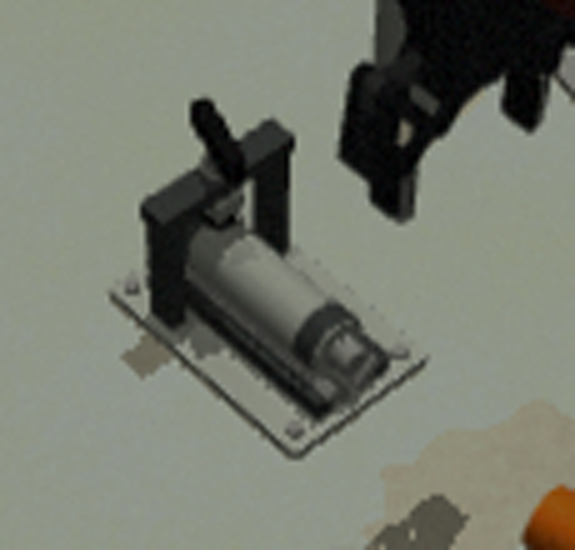

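View pics/w15.png

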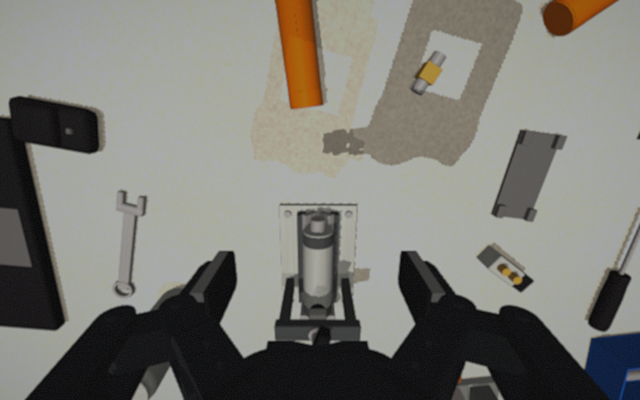

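The side view shows the cylinder fully under the bridge with its nose end at x ≈ -0.085, against -0.086 nominal when home. Now I'll move over the handle.

Call:
step_arm([
  [-0.03,0,0,0,0,0,0.085],
  [-0.03,0,0,0,0,0,0.085],
  [-0.03,0,0,0,0,0,0.085],
  [-0.03,0,0,0,0,0,0.085],
  [-0.03,0,0,0,0,0,0.085],
  [-0.03,0.001,0,0,0,0.11,0.085],
  [0,0,0,0,0,0.11,0.085],
  [0,0,0,0,0,0.11,0.085],
])

```text
time: 21.8
tool_pos: [0.6585, -0.1397, 0.2067]
tool_rot: [-0.002, 0.235, 0.972, 0.0]
contact_force: [-0.8, 0.1, -0.5]
gripper_width: 0.994
```

Call:
step_arm([
  [0,0,0,0,0,0,0.085],
  [0,0,0,0,0,0,0.085],
])

```text
time: 22.0
tool_pos: [0.6582, -0.1398, 0.2085]
tool_rot: [-0.001, 0.232, 0.973, 0.0]
contact_force: [0.3, -0.3, -0.7]
gripper_width: 0.995
```

```bash
python3 - <<'E'
from fx import *
plan(.6626,-.141,.09,-.141-.33+np.pi)
ci=camera_info('wrist');i,d=grab_frame('wrist');save(i,'w16')
P,u,v=pts(d,ci)
m=(P[:,2]>.125)&(P[:,2]<.150)&(np.hypot(P[:,0]-.6626,P[:,1]+.141)<.045)
print(m.sum(), cv2.minAreaRect(P[m][:,:2].astype(np.float32)*1000) if m.sum()>5 else '')
E
```

```text
t 22.0 pos [ 0.6582 -0.1398  0.2085] yaw 2.673 tilt [-2.6e-03  9.0e-04 -1.0e+00] J [-0.32   0.165  1.49   0.     1.489 -1.422] F [ 0.3 -0.3 -0.7]
tool shift [-0.0047  0.001   0.1185] norm 0.1186
turn z 0.0024
986 ((662.20751953125, -140.7159423828125), (13.64892292022705, 55.070396423339844), 63.393184661865234)
```

View pics/w16.png

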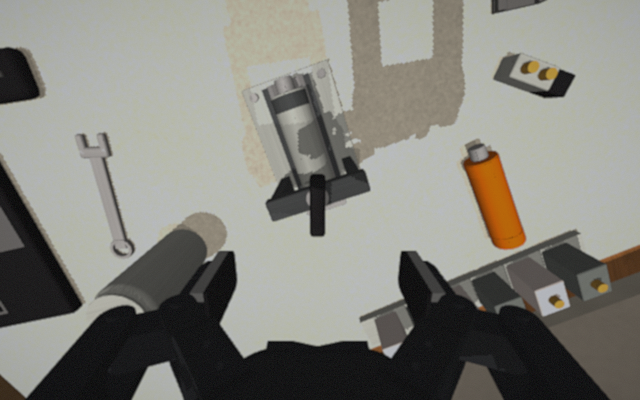

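The bar is centred between the open fingers at (317,205), and depth gives its centre as (0.662,-0.141), yaw -26.6°. Descending.

Call:
step_arm([
  [-0.004,0.001,0.03,0,0,0,0.085],
  [0,0,0.03,0,0,0,0.085],
  [0,0,0.03,0,0,0,0.085],
  [0,0,0.018,0,0,0,0.085],
  [0,0,0.008,0,0,0,0.085],
  [0,0,0,0,0,0,0.05],
  [0,0,0,0,0,0,0.05],
  [0,0,0,0,0,0,0.05],
])

```text
time: 22.85
tool_pos: [0.6645, -0.1414, 0.0968]
tool_rot: [0.002, 0.233, 0.972, -0.0]
contact_force: [-0.6, -0.2, 1.0]
gripper_width: 0.585
```

```bash
python3 - <<'E'
from fx import *
plan(.6622,-.1407,.09,-.464+np.pi);print(state()['gripper_width'])
ci=camera_info('wrist');i,d=grab_frame('wrist');save(i,'w17')
ci=camera_info('side');i,d=grab_frame('side');save(cv2.resize(i[100:240,285:400],None,fx=4.5,fy=4.2,interpolation=cv2.INTER_CUBIC),'s17')
E
```

```text
t 22.85 pos [ 0.6645 -0.1414  0.0968] yaw 2.671 tilt [ 0.0034 -0.0011 -1.    ] J [-0.319  0.26   1.572  0.     1.306 -1.419] F [-0.6 -0.2  1. ]
tool shift [ 0.0024 -0.0004  0.0068] norm 0.0072
turn z -0.0066
0.585061909158259
```

View pics/w17.png

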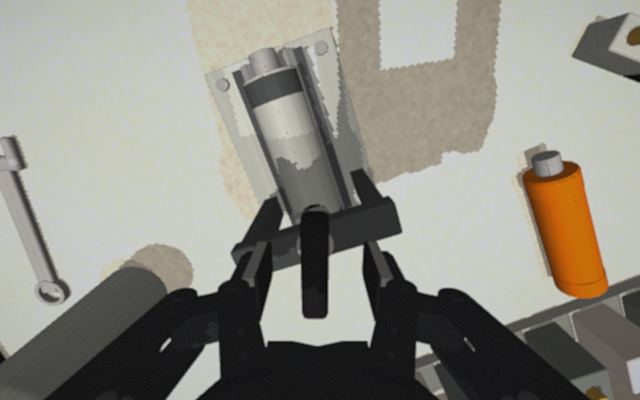

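View pics/s17.png

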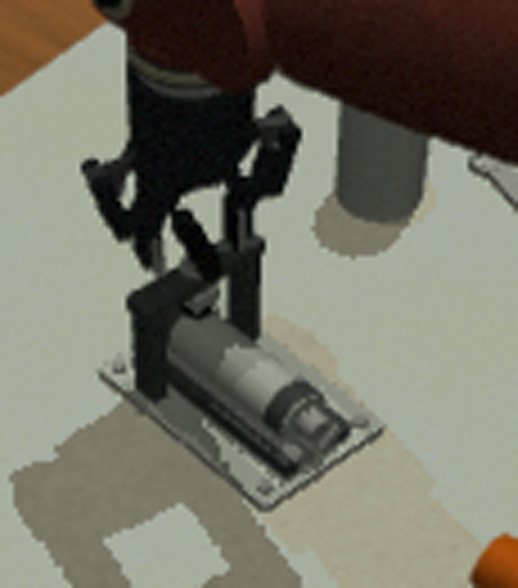

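The fingers straddle the bar cleanly, bar at (314,260), with the tips above the beam. I'll go down 6 mm and close.

Call:
step_arm([
  [0.002,0,0.006,0,0,-0.006,0.05],
  [0,0,0,0,0,0,0.03],
  [0,0,0,0,0,0,0.015],
  [0,0,0,0,0,0,0.005],
  [0,0,0,0,0,0,0.005],
  [0,0,0,0,0,0,0.005],
  [0,0,0,0,0,0,0.005],
])

```text
time: 23.65
tool_pos: [0.6606, -0.141, 0.0884]
tool_rot: [-0.001, 0.231, 0.973, -0.001]
contact_force: [-4.5, -4.2, 2.2]
gripper_width: 0.152
```

```bash
python3 - <<'E'
from fx import *
plan(.6622,-.1407,.09,-.464+np.pi);print(state()['gripper_width'],state()['ft_torque'])
E
```

```text
t 23.65 pos [ 0.6606 -0.141   0.0884] yaw 2.6763 tilt [-0.0017 -0.0011 -1.    ] J [-0.32   0.263  1.583 -0.002  1.297 -1.425] F [-4.5 -4.2  2.2]
tool shift [-0.0012  0.001  -0.0016] norm 0.0022
turn z -0.0013
0.15203403133831486 [-0.50220257  0.55527209 -0.09325024]
```

The bar is gripped at 13 mm opening. Turning clockwise, which is + about tool z.

Call:
step_arm([
  [0,0,0,0,0,0.05,0.005],
  [0,0,0,0,0,0.1,0.005],
  [0,0,0,0,0,0.1,0.005],
  [0,0,0,0,0,0.1,0.005],
  [0,0,0,0,0,0.1,0.005],
  [0,0,0,0,0,0.1,0.005],
  [0,0,0,0,0,0.1,0.005],
  [0,0,0,0,0,0.1,0.005],
])

```text
time: 24.45
tool_pos: [0.6622, -0.1397, 0.0884]
tool_rot: [0.001, 0.572, 0.82, 0.001]
contact_force: [3.2, 0.5, -2.3]
gripper_width: 0.154
```

Call:
step_arm([
  [0,0,0,0,0,0.1,0.005],
  [0,0,0,0,0,0.1,0.005],
  [0,0,0,0,0,0.1,0.005],
  [0,0,0,0,0,0.1,0.005],
  [0,0,0,0,0,0.1,0.005],
  [0,0,0,0,0,0.1,0.005],
  [0,0,0,0,0,0.05,0.005],
])

```text
time: 25.15
tool_pos: [0.6641, -0.1397, 0.0885]
tool_rot: [0.002, 0.804, 0.595, 0.003]
contact_force: [10.1, 0.6, -4.8]
gripper_width: 0.157
```

```bash
python3 - <<'E'
from fx import *
plan(.6622,-.1407,.09,-.464+np.pi-2.62);print(state()['gripper_width'],state()['ft_torque'])
ci=camera_info('wrist');i,d=grab_frame('wrist');save(i,'w18')
E
```

```text
t 25.15 pos [ 0.6641 -0.1397  0.0885] yaw 1.2746 tilt [ 7.e-03  2.e-04 -1.e+00] J [-0.318  0.265  1.581  0.003  1.289 -0.022] F [10.1  0.6 -4.8]
tool shift [-0.0015 -0.0015 -0.0015] norm 0.0026
turn z 1.217
0.15730995285847035 [-0.05675394 -1.33083667  0.18453145]
```

View pics/w18.png

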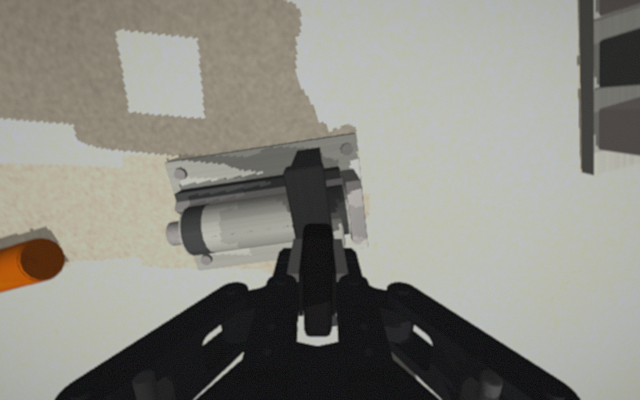

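The handle is following: the bar is still in line with the tool after 1.40 rad. I'll relieve the small side load with +2 mm in tool y and keep turning.

Call:
step_arm([
  [0,0.001,0,0,0,0.05,0.005],
  [0,0.001,0,0,0,0.1,0.005],
  [0,0,0,0,0,0.1,0.005],
  [0,0,0,0,0,0.1,0.005],
  [0,0,0,0,0,0.1,0.005],
  [0,0,0,0,0,0.1,0.005],
])

```text
time: 25.8
tool_pos: [0.6653, -0.1405, 0.0884]
tool_rot: [0.001, 0.935, 0.354, 0.002]
contact_force: [7.0, -0.9, -4.2]
gripper_width: 0.155
```

```bash
python3 - <<'E'
from fx import *
plan(.6622,-.1407,.09,-.464+np.pi-2.62);print(state()['gripper_width'],state()['ft_torque'])
E
```

```text
t 25.8 pos [ 0.6653 -0.1405  0.0884] yaw 0.7236 tilt [ 5.3e-03 -2.0e-04 -1.0e+00] J [-0.318  0.269  1.577  0.002  1.291  0.529] F [ 7.  -0.9 -4.2]
tool shift [-0.0025 -0.0019 -0.0016] norm 0.0035
turn z 0.666
0.15495908737015746 [-0.2406369  -1.03003611  0.24869081]
```

Call:
step_arm([
  [0.001,0.001,0,0,0,0.1,0.005],
  [0,0,0,0,0,0.1,0.005],
  [0,0,0,0,0,0.1,0.005],
  [0,0,0,0,0,0.1,0.005],
  [0,0,0,0,0,0.1,0.005],
  [0,0,0,0,0,0.1,0.005],
  [0,0,0,0,0,0.09,0.005],
  [0,0,0,0,0,0,0.005],
])

```text
time: 26.6
tool_pos: [0.666, -0.1424, 0.0885]
tool_rot: [0.001, 1.0, 0.018, 0.002]
contact_force: [3.6, -5.7, -3.2]
gripper_width: 0.154
```

```bash
python3 - <<'E'
from fx import *
plan(.6622,-.1407,.09,-.464+np.pi-2.62);print(state()['gripper_width'],state()['ft_torque'])
ci=camera_info('wrist');i,d=grab_frame('wrist');save(i,'w19')
E
```

```text
t 26.6 pos [ 0.666  -0.1424  0.0885] yaw 0.0351 tilt [ 0.0036 -0.0029 -1.    ] J [-0.319  0.272  1.573 -0.002  1.293  1.217] F [ 3.6 -5.7 -3.2]
tool shift [-0.0037 -0.0018 -0.0016] norm 0.0044
turn z -0.0225
0.15413501472906538 [-0.83964507 -0.5613975  -0.03664311]
```

View pics/w19.png

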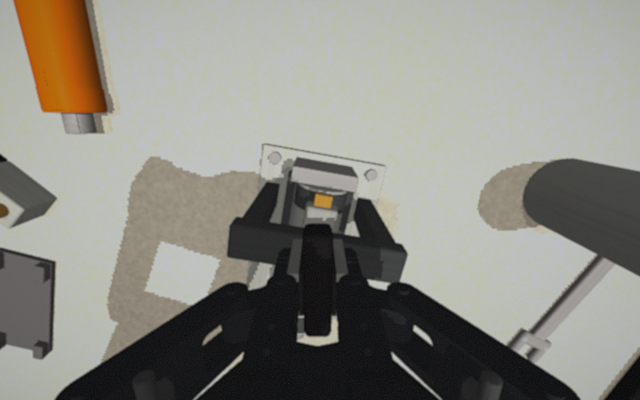

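The brass tab now stands out beyond the beam at (323,200), and the bar is still in line with the jaws. I'll release and rise straight up.

Call:
step_arm([
  [0,0,0,0,0,0,0.03],
  [0,0,0,0,0,0,0.05],
  [0,0,0,0,0,0,0.05],
  [0,0,0,0,0,0,0.05],
  [0,0,-0.015,0,0,0,0.05],
  [0,0,-0.03,0,0,0,0.05],
  [0,0,-0.04,0,0,0,0.05],
  [0,0,-0.03,0,0,0,0.05],
])

```text
time: 27.45
tool_pos: [0.6654, -0.1409, 0.2076]
tool_rot: [0.0, 1.0, 0.018, 0.002]
contact_force: [-0.2, -0.2, 1.7]
gripper_width: 0.582
```

Call:
step_arm([
  [-0.01,0,-0.02,0,0,0,0.05],
  [-0.02,0,0,0,0,0,0.05],
  [0,0,0,0,0,0,0.05],
  [0,0,0,0,0,0,0.05],
])

```text
time: 27.85
tool_pos: [0.6348, -0.1419, 0.2242]
tool_rot: [0.0, 1.0, 0.018, 0.001]
contact_force: [-0.4, 0.6, -0.0]
gripper_width: 0.582
```

```bash
python3 chk.py 20 -.005;python3 - <<'E'
from fx import *
ci=camera_info('wrist');i,d=grab_frame('wrist');save(i,'w20');np.savez('w20.npz',i=i,d=d,**ci)
P,u,v=pts(d,ci)
o=np.array([.6279,-.1357]);w=-.142;A=np.array([np.cos(w),np.sin(w)]);N=np.array([-A[1],A[0]])
t=(P[:,:2]-o)@A;s=(P[:,:2]-o)@N
m=(P[:,2]>.125)&(P[:,2]<.150)&(np.hypot(t-.035,s)<.045)
Q=np.stack([t[m],s[m]],1).astype(np.float32)*1000;print('bar',m.sum(),cv2.minAreaRect(Q))
hsv=cv2.cvtColor(i,cv2.COLOR_RGB2HSV)[v,u]
b=(hsv[:,1]>110)&(hsv[:,0]>8)&(hsv[:,0]<30)&(np.hypot(t-.05,s)<.04)&(P[:,2]>.05)
print('tab n',b.sum(),'t',np.percentile(t[b],[5,50,95]),'s',np.percentile(s[b],[5,95]),'z',np.percentile(P[b,2],[5,50,95]))
m=(abs(P[:,2]-.110)<.004)&(abs(s)<.055)&(abs(t-.035)<.03);print('beam t',np.percentile(t[m],[1,99]))
m=(P[:,2]>.046)&(P[:,2]<.054)&(abs(s)<.025)&(t>.055)&(t<.08);print('stop top t',np.percentile(t[m],[1,99]) if m.sum() else '')
for c in cut_out('wrist','tab_end')[:2]:print(c['conf'],c['point'])
E
```

```text
{'axis': array([ 0.6228, -0.1357]), 'z': np.float64(0.0407), 'yaw': np.float64(-0.1469), 'rms': np.float64(0.003), 'n': 275, 'lo': array([-0.0813, -0.0811, -0.0805, -0.0802]), 'hi': array([0.0296, 0.0303, 0.0311, 0.0321])}
nose_x -0.08610000000000001 tail 0.026099999999999998
tcp fx 0.0077533455021406615 F [0.5 0.3 1.1] t 27.9 [ 0.63485635 -0.14182626  0.2235385 ]
bar 968 ((35.23031234741211, -1.1431074142456055), (55.4335823059082, 13.558594703674316), 10.082862854003906)
tab n 64 t [0.01526802 0.05951419 0.06284967] s [-0.00540229  0.00558599] z [0.07227072 0.07727459 0.32208823]
beam t [0.02430019 0.04589341]
stop top t [0.05574936 0.07179962]
0.24 [309.3, 203.6]
```

View pics/w20.png

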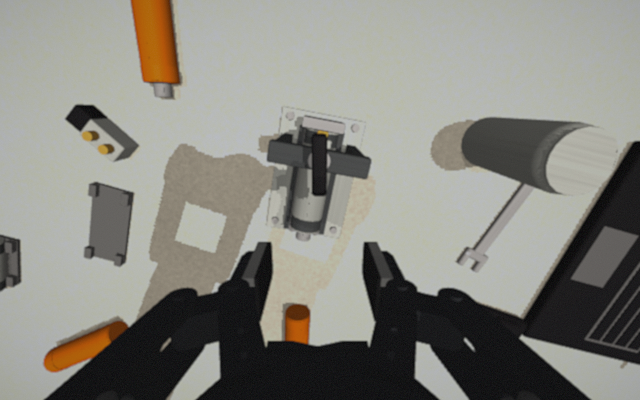

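View pics/s20.png

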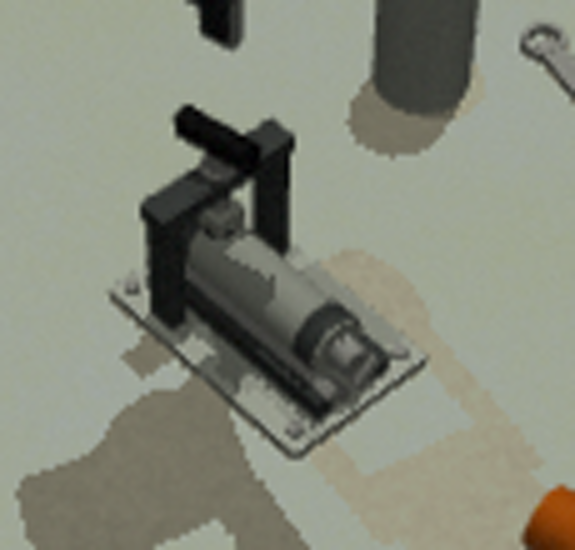

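```bash
python3 - <<'E'
from fx import *
z=np.load('w20.npz');i=z['i'];P,u,v=pts(z['d'],z)
o=np.array([.6279,-.1357]);w=-.142;A=np.array([np.cos(w),np.sin(w)]);N=np.array([-A[1],A[0]])
t=(P[:,:2]-o)@A;s=(P[:,:2]-o)@N
for c in (318,322,326):
  for r in range(124,140):
    m=(u==c)&(v==r)
    if m.any():print(c,r,i[r,c],'t',(t[m]*1000).round(1),'z',(P[m][:,2]*1000).round(1))
save(cv2.resize(i[95:250,250:390],None,fx=4,fy=3.8,interpolation=cv2.INTER_CUBIC),'w20z')
z=camera_info('top');im,d=grab_frame('top');save(im,'t20')
E
```

```text
318 124 [170 167 164] t [66.] z [51.9]
318 125 [169 165 161] t [64.8] z [50.2]
318 126 [171 166 163] t [63.7] z [50.6]
318 127 [171 167 164] t [62.7] z [52.4]
318 128 [164 160 159] t [61.6] z [51.4]
318 129 [135 130 125] t [60.3] z [49.6]
318 130 [128 110  78] t [59.9] z [59.5]
318 131 [160 132  65] t [60.2] z [76.4]
318 132 [157 127  56] t [59.1] z [76.8]
318 133 [117  91  39] t [58.] z [75.4]
318 134 [54 42 21] t [62.2] z [135.4]
318 135 [20 15 18] t [62.] z [142.4]
318 136 [29 26 29] t [61.3] z [143.8]
318 137 [33 31 34] t [60.3] z [142.4]
318 138 [34 33 34] t [59.6] z [143.2]
318 139 [36 36 36] t [58.9] z [144.4]
322 124 [172 167 164] t [66.8] z [50.5]
322 125 [171 167 163] t [65.7] z [51.6]
322 126 [171 166 162] t [64.6] z [50.8]
322 127 [172 168 163] t [63.5] z [51.7]
322 128 [169 165 164] t [62.3] z [50.1]
322 129 [153 149 148] t [61.3] z [51.3]
322 130 [133 120 103] t [60.1] z [50.8]
322 131 [157 131  64] t [60.9] z [75.6]
322 132 [168 138  55] t [59.9] z [76.3]
322 133 [127  98  43] t [58.8] z [76.1]
322 134 [58 44 24] t [62.9] z [135.9]
322 135 [18 16 20] t [62.6] z [141.9]
322 136 [31 28 30] t [61.9] z [143.6]
322 137 [38 32 37] t [61.] z [142.5]
322 138 [40 37 39] t [60.5] z [146.]
322 139 [39 37 38] t [59.5] z [144.9]
326 124 [171 167 164] t [67.6] z [49.6]
326 125 [170 167 163] t [66.6] z [51.3]
326 126 [170 166 163] t [65.5] z [51.6]
326 127 [171 167 163] t [64.3] z [51.]
326 128 [171 167 164] t [63.2] z [50.7]
326 129 [170 167 165] t [62.] z [50.4]
326 130 [149 143 142] t [61.1] z [52.6]
326 131 [137 115  85] t [59.8] z [50.9]
326 132 [170 139  57] t [60.7] z [76.8]
326 133 [177 147  60] t [59.6] z [75.8]
326 134 [153 127  53] t [58.5] z [75.6]
326 135 [128 109  48] t [62.6] z [135.6]
326 136 [96 84 40] t [62.3] z [141.4]
326 137 [64 53 32] t [61.7] z [143.7]
326 138 [37 34 30] t [60.9] z [144.6]
326 139 [35 32 34] t [60.] z [143.1]
```

View pics/w20z.png

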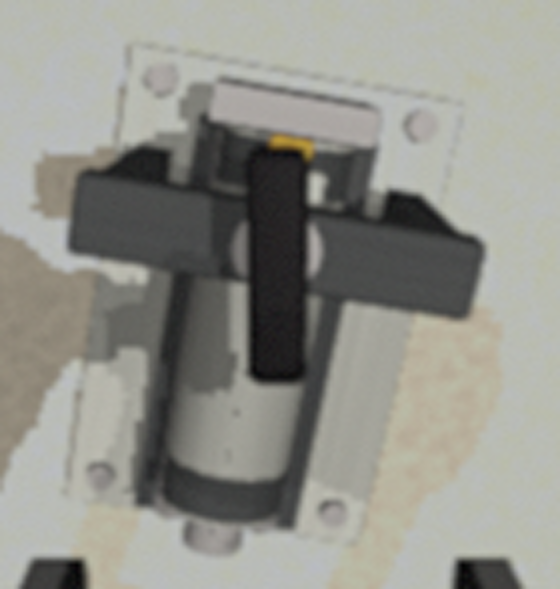

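View pics/t20.png

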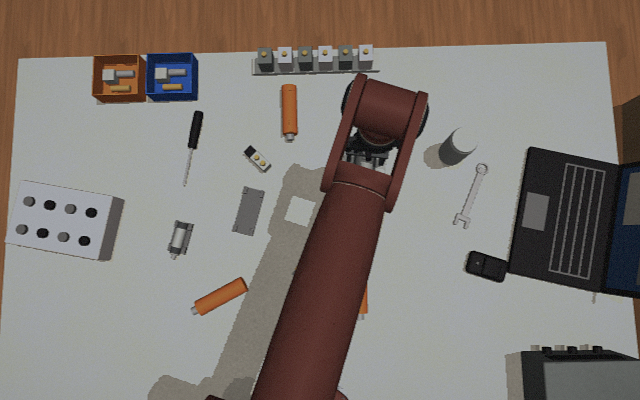

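The handle angle measures 169.9°, about 2.97 rad. The bar hides most of the tab from here, so I'll take one clearer look from the +x side before handing in.

Call:
step_arm([
  [0.04,0,0,0,0,0,0.05],
  [0.04,0,0,0,0,0,0.05],
  [0.03,0,0,0,0,0,0.05],
  [0,0,0,0,0,0,0.05],
  [0,0,0,0,0,0,0.05],
])

```text
time: 28.55
tool_pos: [0.7446, -0.1377, 0.222]
tool_rot: [-0.0, 1.0, 0.019, -0.001]
contact_force: [-0.6, -0.1, -0.4]
gripper_width: 0.586
```

```bash
python3 - <<'E'
from fx import *
ci=camera_info('wrist');i,d=grab_frame('wrist')
P,u,v=pts(d,ci)
o=np.array([.6279,-.1357]);w=-.142;A=np.array([np.cos(w),np.sin(w)]);N=np.array([-A[1],A[0]])
t=(P[:,:2]-o)@A;s=(P[:,:2]-o)@N
q=proj([[*(o+.055*A),.075]],ci)[0].astype(int);print(q)
save(cv2.resize(i[max(q[1]-60,0):q[1]+60,max(q[0]-70,0):q[0]+70],None,fx=5,fy=5,interpolation=cv2.INTER_CUBIC),'w21')
for c in range(q[0]-8,q[0]+9,4):
  for r in range(q[1]-12,q[1]+14):
    m=(u==c)&(v==r)
    if m.any() and 0.06<P[m][0,2]<.095:print(c,r,i[r,c],'t',(t[m]*1000).round(1),'z',(P[m][:,2]*1000).round(1))
E
```

```text
[320 228]
312 231 [77 76 74] t [47.] z [68.6]
312 232 [87 88 82] t [48.] z [73.6]
312 233 [92 92 87] t [48.1] z [76.7]
312 234 [98 97 92] t [47.9] z [79.1]
312 235 [106 107 101] t [46.6] z [78.9]
312 236 [113 113 107] t [45.6] z [79.6]
312 237 [110 109 104] t [44.7] z [80.4]
312 238 [100 100  94] t [42.9] z [79.5]
312 239 [95 95 90] t [41.5] z [79.3]
312 240 [98 97 93] t [40.6] z [80.1]
312 241 [ 99 100  94] t [39.8] z [81.1]
316 220 [85 85 81] t [59.] z [60.3]
316 221 [61 60 59] t [57.7] z [60.3]
316 222 [43 43 43] t [56.5] z [60.8]
316 223 [41 40 40] t [55.1] z [60.6]
316 225 [57 49 42] t [52.2] z [60.]
316 227 [79 67 52] t [49.7] z [60.6]
316 228 [88 75 57] t [52.9] z [70.9]
316 229 [94 84 66] t [52.8] z [73.6]
316 230 [99 94 86] t [53.1] z [77.1]
316 231 [124 124 119] t [52.9] z [79.6]
316 232 [153 153 147] t [51.5] z [79.4]
316 233 [163 164 155] t [50.9] z [80.8]
316 234 [164 165 156] t [49.5] z [80.7]
316 235 [163 162 154] t [48.3] z [80.9]
316 236 [165 164 155] t [46.5] z [79.8]
316 237 [163 163 154] t [45.8] z [81.]
316 238 [143 143 136] t [44.4] z [80.8]
316 239 [110 110 104
[... 1511 characters left out ...]
]
324 238 [165 164 156] t [46.] z [80.6]
324 239 [149 149 140] t [44.4] z [80.]
324 240 [117 118 112] t [43.2] z [80.2]
324 241 [103 103  97] t [41.7] z [79.8]
328 223 [92 93 89] t [57.6] z [60.2]
328 225 [75 68 62] t [55.2] z [60.7]
328 227 [80 73 65] t [52.5] z [60.7]
328 230 [73 74 73] t [52.4] z [69.8]
328 232 [89 90 85] t [52.7] z [76.4]
328 233 [121 122 116] t [52.5] z [78.7]
328 234 [150 148 141] t [52.] z [80.6]
328 235 [159 159 150] t [50.7] z [80.4]
328 236 [156 156 147] t [49.5] z [80.7]
328 237 [157 156 147] t [48.5] z [81.3]
328 238 [154 152 144] t [46.7] z [80.2]
328 239 [135 135 128] t [45.6] z [80.6]
328 240 [108 108 102] t [44.3] z [80.7]
328 241 [92 92 86] t [43.1] z [80.9]
```

View pics/w21.png

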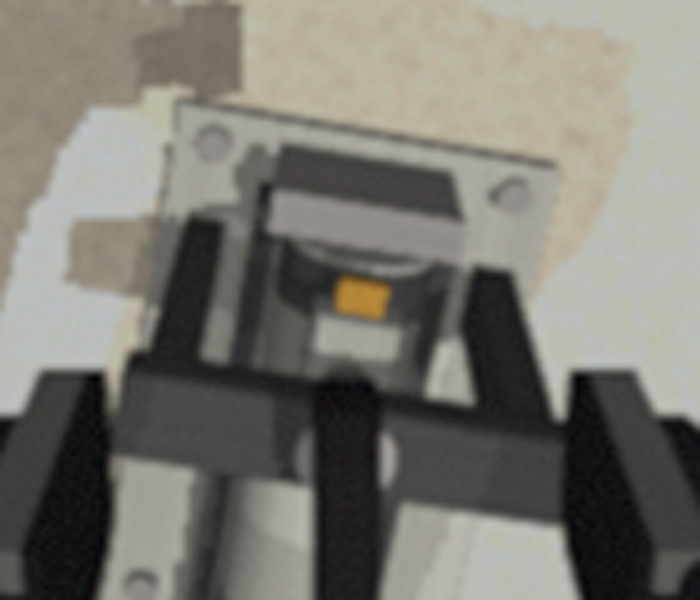

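The tab is clear at (360,298 in the crop). Its end is at t ≈ 60.8 mm and the housing face at 52.7 mm, so it stands out about 8 mm. The tail sits against the stop and the robot touches nothing, so I'll hand in.

```bash
python3 - <<'E'
from h import *
print(state()['time'],state()['contact_force'].round(1));print(job_done())
E
```

```text
28.6 [0.1 0.5 0.7]
the job is handed in; nothing more can be done
None
```

The larger cylinder is clamped in the V-block with its tail against the back stop and the indicator tab out. I handed the job in at 28.6 s of the 64 s, and no verdict was reported.

**What I did:** I took the cylinder from its rest and released it in the V with its tail about 55 mm short of the stop. I then pushed it home by its nose. Sliding took 2–4 N, and it stopped dead with the push rising to about 14 N. Last, I turned the T-handle clockwise by 2.64 rad and released it.

**Last checks:**

| Check | Measured | Wanted |
|---|---|---|
| Nose end along the V (tail not directly measurable under the bridge) | −86 mm | −86 mm when seated |
| Axis height | 40.7 mm | 40.3 mm |
| Handle angle | about 2.97 rad | 2.75 rad or more |
| Tab out of its housing | about 8 mm | over 6 mm |
| Force on the robot | about 0 | touching nothing |

In the last top view, the bystanders I could see (both small items by the rests, tools, mouse and can) looked unmoved. The arm hid the tee there, and I did not measure any displacements.

**What went wrong or disagreed:**
- **First push:** it was too high. Depth showed the fingertips sit about 27 mm behind the nominal tool point, so they passed over the nose and shifted the cylinder about 8 mm along the V. I backed off, lowered the tool and pushed properly on the nose.
- **Grasp from the rest:** the same offset meant the grip was above the cylinder's axis, with the jaws at 31 mm. It held.
- **Top camera:** it placed the cylinder and fixture about 4–5 mm off in y from the side and wrist cameras, so I used those two.

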